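Fill the gaps in a drill-core sample tray

ROBOT

A 7-joint arm with a two-finger parallel gripper is mounted at the origin on the work surface. World frame = base frame: x ahead of the robot, y to its left, z up, the work surface at z = 0. Lengths are in m, angles in degrees, forces in N, time in s.
With the tool pointing down it reaches from about 0.4 to 0.85 m from the base axis. Payload 4.5 kg.
Tool frame: the origin (TCP) lies on the centre line of the jaws, within the pads' length; the fingertips stand 8 mm ahead of it and the grasp point (between the pads) lies 11 mm behind it (arm.nose_length is the distance from the TCP to the fingertips, in m); z points along the fingers, y is the line along which they close (so a half turn about z gives the same grasp; the last joint's range is limited). The gripper opens to 85 mm and grips with 20 to 120 N. Pads are 22 mm wide; open, the fingers measure 114 mm over their backs; the gripper's body (76 mm by 85 mm) begins 54 mm behind the grasp point. The pads swing forward as they close: fully open they stand 13 mm farther back than shut.
Start: joints at [70.119, 39.483, -11.15, 89.685, 9.013, 51.709, -12.324], TCP at [0.232, -0.58, 0.239] pointing down, gripper open.
Joint ranges: [-172.22, 172.22], [-26.19, 119.32], [-84.43, 86.54], [7.71, 146.69], [-57.33, 237.33], [2.42, 119.75], [-152.13, 152.13]. Speed limits (degrees/s): [147.25, 147.25, 180, 180, 180, 180, 180].

INTERFACE

Orientations are given as a 3x3 rotation matrix whose columns are the frame's x, y, z axes.
In Python, from cell import arm, get_image, ticket gives the robot as it stands. The module is installed in compiled form; this text tells all that it offers.
- The arm moves only by the tool drive_tool, never from a script. Its argument "commands" is one flat list of numbers, 7 for each row, row after row: the turn, a rotation vector about the tool's x, y, z each as a share of 2 rad, from -1 to 1, then the shift along the tool's x, y, z each as a share of 0.3 m, from -1 to 1, then the gripper's target within -1 to 1 (shut at 1, half-way at 0, fully open at -1). A call has 1 to 5 rows; each row shifts and turns the commanded pose from where the row before left it, along the tool's axes as they then stand; what a row does not reach is not made up. A row lasts 1/10 s, in which the tool goes at most 50 mm and 8.59 degrees, less where a joint would pass 70% of its speed; a pose out of reach is approached as far as the arm can. A call with a number of a shift or a turn outside -1 to 1 is refused whole. A call with a gripper value outside its range is refused whole. The fingers move at their own pace and stop on an object; "newtons" is the grip in N (left out, the last holds). Time passes only in rows, so rows that do not move let the fingers close. It gives the time, the measured TCP pose, the force, the opening and the grip force at its end, in the units of the state.
- arm.state(): the state, without advancing time (a new reading comes with each control period).
- get_image(name): name is "scene" or "top"; returns a dict with "frame" (400x640x3 uint8, red, green, blue), "fx", "fy", "cx", "cy" (pixels), "rvec" (rotation vector, rad) and "tvec" (3), from world to camera coordinates, as OpenCV has them. Camera axes: x right, y down, z forward; pixel columns grow to the right and rows downward; lengths in m; the calibration is good to about 2 mm. A picture is of the moment at which its call begins. There is no depth.
- ticket.job_done(): hands the job in; it is judged then, once.
The state is a dict: "clock": time; "joint_pos": joint angles; "joint_vel": joint speeds; "joint_torque": joint torques, N m; "tool_pos": TCP position; "tcp_rot": TCP orientation; "force": force on the tool from outside, world axes, zero at the start; "wrist_torque": the same for the moment, N m; "opening": finger opening in m; "grasp_force": force on a finger pad.
Only numpy, scipy, OpenCV 4.12 (cv2) and the standard library are available. Lean on these libraries where they do the work, as an engineer would, in place of code of your own. Each camera call takes 0.05 s, during which the arm holds its last target. There are 200 camera calls.

TASK

Two pockets of the sloping green sample tray are empty: fill each of them with one of the spare drill-core samples from the shallow cardboard box, spiral face up and sitting flat on the pocket's floor, set down gently and not dropped. Leave the samples already in the tray, the third spare and everything else on the table where they are.

Things in the scene. Friction and masses are not known exactly. Their poses are not given: they have to be found in the camera images.
- tray: green sample tray, 180 (its x, up the slope) x 260 (its y) x 22 (its z), fixed on a dark stand so that it slopes 25 degrees, low edge towards the robot. Origin: centre of its underside; z is the normal of its sloping face. It has 2 rows (low, high) of 3 square pockets, 54 x 54 and 14 deep, with a white floor, 80 apart both ways.
- pocket0 (a point): centre of the floor of a tray pocket: low row, left seen from the robot (+y is left); 14 below the tray's face along the tray's z; axes as the tray's
- pocket1 (a point): centre of the floor of a tray pocket: low row, middle seen from the robot (+y is left); 14 below the tray's face along the tray's z; axes as the tray's
- pocket2 (a point): centre of the floor of a tray pocket: low row, right seen from the robot (+y is left); 14 below the tray's face along the tray's z; axes as the tray's
- pocket3 (a point): centre of the floor of a tray pocket: high row, left seen from the robot (+y is left); 14 below the tray's face along the tray's z; axes as the tray's
- pocket4 (a point): centre of the floor of a tray pocket: high row, middle seen from the robot (+y is left); 14 below the tray's face along the tray's z; axes as the tray's
- pocket5 (a point): centre of the floor of a tray pocket: high row, right seen from the robot (+y is left); 14 below the tray's face along the tray's z; axes as the tray's
- lamp_bar (a point): middle of a fixed white lamp bar, 16 in diameter and 280 long, that runs parallel to the tray's y axis above the high row, about 140 above its pocket floors and 26 farther from the robot than their centres; its two 12 thick posts rise behind the tray's corners. A tool that comes vertically down on the high row meets it; one that comes square to the tray's face passes in front of it.
- core_a: short drill-core sample, dark grey stone cylinder 44 diameter x 40 high with a pale spiral fossil on its upper face, about 150 g; origin at the centre of its underside, z along its axis towards the spiral. One of the four already in the tray, standing 26 proud of its face.
- core_b: short drill-core sample, dark grey stone cylinder 44 diameter x 40 high with a pale spiral fossil on its upper face, about 150 g; origin at the centre of its underside, z along its axis towards the spiral. One of the four already in the tray, standing 26 proud of its face.
- core_c: short drill-core sample, dark grey stone cylinder 44 diameter x 40 high with a pale spiral fossil on its upper face, about 150 g; origin at the centre of its underside, z along its axis towards the spiral. One of the four already in the tray, standing 26 proud of its face.
- core_d: short drill-core sample, dark grey stone cylinder 44 diameter x 40 high with a pale spiral fossil on its upper face, about 150 g; origin at the centre of its underside, z along its axis towards the spiral. One of the four already in the tray, standing 26 proud of its face.
- spare0: short drill-core sample, dark grey stone cylinder 44 diameter x 40 high with a pale spiral fossil on its upper face, about 150 g; origin at the centre of its underside, z along its axis towards the spiral. One of the three spares, standing upright in the spare box.
- spare1: short drill-core sample, dark grey stone cylinder 44 diameter x 40 high with a pale spiral fossil on its upper face, about 150 g; origin at the centre of its underside, z along its axis towards the spiral. One of the three spares, standing upright in the spare box.
- spare2: short drill-core sample, dark grey stone cylinder 44 diameter x 40 high with a pale spiral fossil on its upper face, about 150 g; origin at the centre of its underside, z along its axis towards the spiral. One of the three spares, standing upright in the spare box.
- spare_box: shallow open cardboard box, fixed, 250 (x) x 170 (y) x 16 high, walls and floor 4 thick; origin: centre of its underside
- chip: small ochre stone chip 26 x 20 x 9, lying in the spare box (mm); a bystander, to be left alone. Origin on its underside.
- brush: flat brush with a wooden handle, about 200 long, lying near the robot (mm); a bystander, to be left alone. Origin on its underside.
- hammer: hammer with a wooden handle, about 280 long, lying on the right (mm); a bystander, to be left alone. Origin on its underside.
- jar: closed amber glass jar, 56 across, 85 high (mm); a bystander, to be left alone. Origin on its underside.
- lens: hand lens, 52 ring with a black handle, 10 thick (mm); a bystander, to be left alone. Origin on its underside.
- labels: block of paper labels 50 x 36 x 15 (mm); a bystander, to be left alone. Origin on its underside.
- slab: buff stone slab 100 x 80 x 14 (mm); a bystander, to be left alone. Origin on its underside.
Things that resemble listed ones, but are neither listed nor needed, are in the scene too. Leave any orange look-alike of the spare0 alone.

How it is judged:
By the outcome, as a careful person would: the job done as asked, in the order asked, and still so for the second after the job is handed in, with the robot touching nothing.
It also fails if it takes over 58 s, if anything falls off the work surface, if the arm or the gripper's body presses on something with over 40 N, if the wrist force passes 120 N, or if a joint passes its speed limit or range.

## Working session

There is one attempt and no reset: what is moved stays moved. The work goes in short steps, Python scripts to look and compute and a tool call to move; the robot and the scene stay as the last step left them, time stands still between calls to the robot, and variables do not carry over. Pictures are saved under pics/ and viewed, at most 10 in all, crops included, and the job is handed in when it is done.

Besides the shell and the picture viewer there is one more tool, called after "Request:" as name(argument=value, ...), one argument or row to a line, values as JSON. drive_tool: Moves the arm, as the interface text tells. Its arguments: {"type":"object","properties":{"commands":{"type":"array","items":{"type":"number"}},"newtons":{"type":"number"}},"required":["commands"]}

```bash
mkdir -p pics; python3 - <<'E'
from cell import arm,get_image
import cv2,numpy as np
for n in("scene","top"):
    d=get_image(n);np.savez(n+'.npz',**d);cv2.imwrite(f'pics/{n}0.png',d['frame'][:,:,::-1])
    R=cv2.Rodrigues(d['rvec'])[0];print(n,d['fx'],d['cx'],d['cy'],-R.T@d['tvec'],R.round(3).tolist())
print(arm.state(),arm.nose_length)
E
```

```text
scene 417.8733486069835 316.51517147165487 201.03930088241705 [ 1.20906169 -0.97549775  1.01267078] [[0.821, 0.571, -0.0], [0.342, -0.492, -0.801], [-0.457, 0.657, -0.599]]
top 385.2183595150597 317.3386579832554 208.4146621747829 [ 0.32794292 -0.02144985  1.17130765] [[-0.012, -1.0, 0.0], [-0.974, 0.011, -0.226], [0.226, -0.003, -0.974]]
{'clock': 0.1, 'joint_pos': array([ 70.1189102 ,  39.52779087, -11.14523753,  89.73981956,
         9.01389777,  51.70874533, -12.3219863 ]), 'joint_vel': array([ 0.02450946, -0.05229087, -0.02560172, -0.20258491, -0.05015259,
       -0.03615395, -0.10151244]), 'joint_torque': array([-3.82336366e-03, -5.40601623e+01, -1.27148252e+00, -1.58986062e+01,
        9.44384141e-03,  4.50264095e-03, -2.47734249e-06]), 'tool_pos': array([ 0.23202678, -0.57971983,  0.23856643]), 'tcp_rot': array([[ 9.28321465e-01,  3.71777775e-01, -7.37414738e-04],
       [ 3.71778481e-01, -9.28320306e-01,  1.47314709e-03],
       [-1.36873726e-04, -1.64170900e-03, -9.99998643e-01]]), 'force': array([ 0.40962783, -0.04508877, -0.00553726]), 'wrist_torque': array([ 0.00997445,  0.01568651, -0.00254724]), 'grasp_force': 0.0, 'opening': 0.0849916805226121} 0.008
```

View pics/scene0.png

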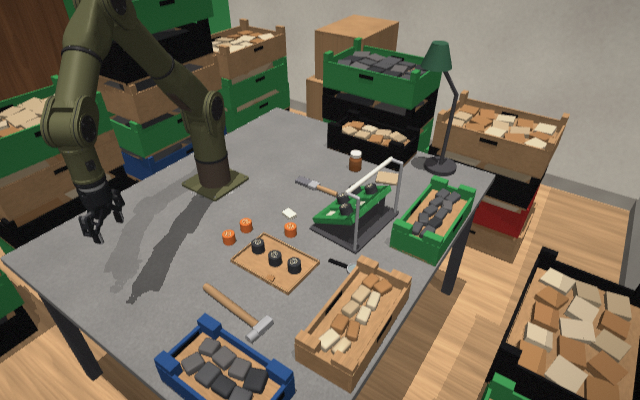

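View pics/top0.png

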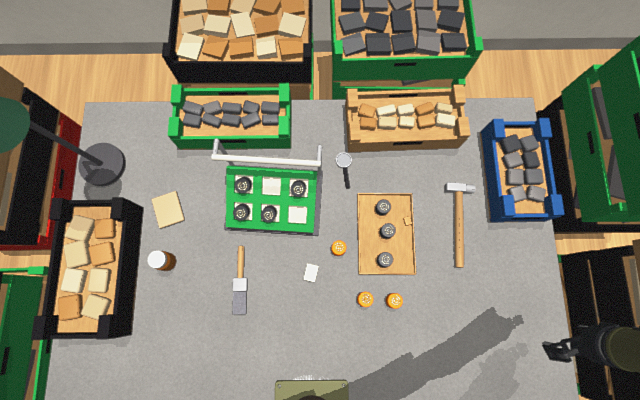

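The empty pockets are the high middle one (top view 271,186) and the low right one (297,215). The spares are at about (384,207), (388,231) and (385,259), with orange look-alikes at (339,248), (365,299) and (395,300). Next I'll crop in closer for the mask thresholds.

```bash
python3 - <<'E'
import cv2,numpy as np
t=np.load('top.npz')['frame'][:,:,::-1];s=np.load('scene.npz')['frame'][:,:,::-1]
a=cv2.resize(t[135:285,205:425],None,fx=3.6,fy=3.6,interpolation=cv2.INTER_CUBIC)
cv2.imwrite('pics/tc.png',a)
b=cv2.resize(s[150:300,220:420],None,fx=4,fy=4,interpolation=cv2.INTER_CUBIC)
cv2.imwrite('pics/sc.png',b)
E
```

```text
(no output)
```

View pics/tc.png

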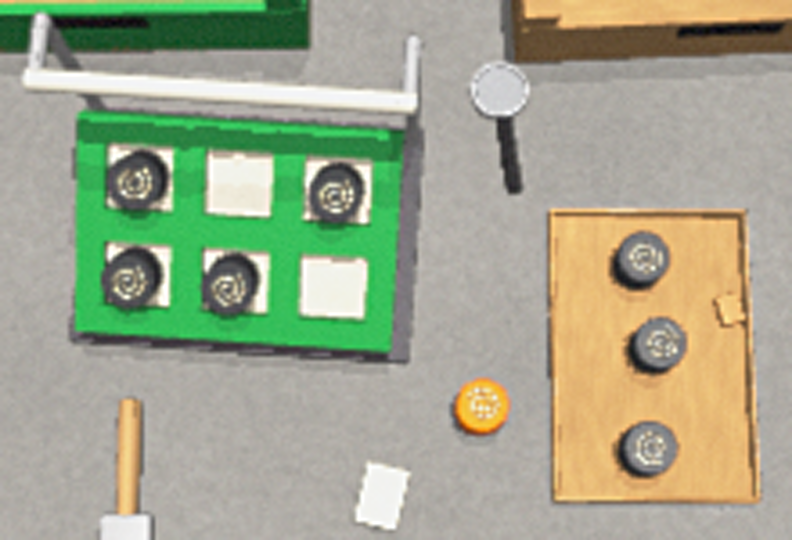

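View pics/sc.png

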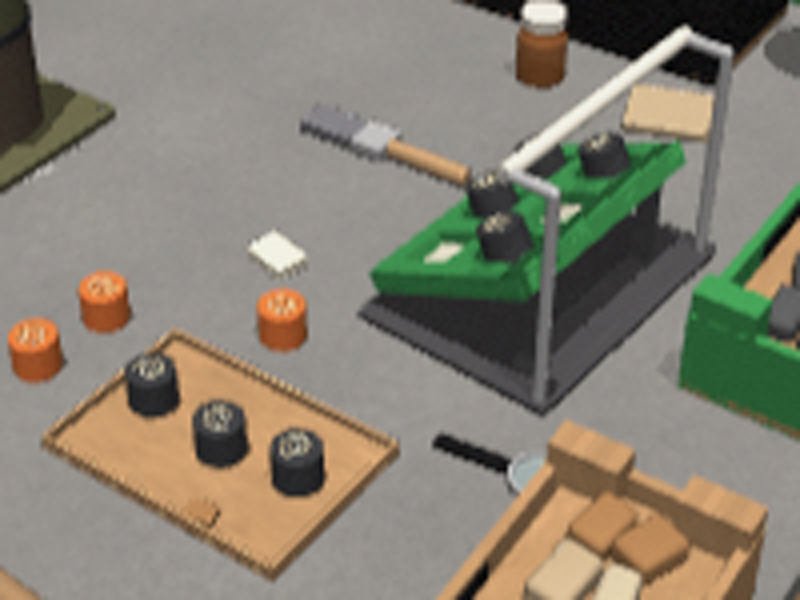

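```bash
cat > h.py <<'E'
import cv2,numpy as np
from scipy.ndimage import label,center_of_mass
def load(n):
    d=dict(np.load(n+'.npz'));d['K']=np.array([[d['fx'],0,d['cx']],[0,d['fy'],d['cy']],[0,0,1.]]);d['R']=cv2.Rodrigues(d['rvec'])[0]
    d['P']=d['K']@np.c_[d['R'],d['tvec'].reshape(3,1)];d['C']=-d['R'].T@d['tvec'].ravel();return d
def ray(d,uv,z):
    r=d['R'].T@np.linalg.inv(d['K'])@np.array([uv[0],uv[1],1.]);return d['C']+r*(z-d['C'][2])/r[2]
def tri(a,ua,b,ub):
    p=cv2.triangulatePoints(a['P'],b['P'],np.array(ua,float).reshape(2,1),np.array(ub,float).reshape(2,1)).ravel();return p[:3]/p[3]
def proj(d,X):return cv2.projectPoints(np.array(X,float).reshape(-1,3),d['rvec'],d['tvec'],d['K'],None)[0].reshape(-1,2)
E
python3 - <<'E'
from h import *
T,S=load('top'),load('scene')
def roi(m,x0,x1,y0,y1):
    o=np.zeros_like(m);o[y0:y1,x0:x1]=m[y0:y1,x0:x1];return o.astype(np.uint8)
def blobs(m,mn):
    n,l,st,c=cv2.connectedComponentsWithStats(m,connectivity=8)
    return [(c[i].round(2).tolist(),st[i].tolist()) for i in range(1,n) if st[i,4]>=mn]
for n,D,box in(('top',T,(220,325,160,245)),('scene',S,(305,398,180,240))):
    f=D['frame'];hsv=cv2.cvtColor(f,cv2.COLOR_RGB2HSV)
    g=roi((hsv[...,0]>45)&(hsv[...,0]<85)&(hsv[...,1]>110),*box)
    n_,l,st,_=cv2.connectedComponentsWithStats(g);k=1+st[1:,4].argmax()
    c=max(cv2.findContours((l==k).astype(np.uint8),cv2.RETR_EXTERNAL,cv2.CHAIN_APPROX_NONE)[0],key=cv2.contourArea)
    h=cv2.convexHull(c);print(n,'green',cv2.approxPolyDP(h,1.5,True).reshape(-1,2).tolist())
    w=roi((hsv[...,1]<45)&(hsv[...,2]>170),*box);print('white',blobs(w,10))
# spares
for n,D,box in(('top',T,(355,415,195,275)),('scene',S,(235,320,232,290))):
    hsv=cv2.cvtColor(D['frame'],cv2.COLOR_RGB2HSV)
    d=roi((hsv[...,1]<70),*box);print(n,'grey',blobs(cv2.morphologyEx(d,cv2.MORPH_OPEN,np.ones((2,2))),30))
E
```

```text
top green [[227, 166], [316, 171], [313, 231], [226, 226]]
white [([271.52, 207.48], [220, 160, 105, 85, 2004]), ([237.36, 177.2], [235, 175, 7, 6, 25]), ([250.47, 178.05], [247, 176, 6, 7, 19]), ([270.79, 185.74], [262, 177, 19, 18, 303]), ([291.64, 181.89], [290, 179, 7, 10, 28]), ([305.13, 186.37], [298, 179, 10, 18, 52]), ([250.17, 191.08], [247, 189, 6, 4, 12]), ([236.36, 204.21], [235, 203, 5, 5, 14]), ([249.8, 210.86], [246, 203, 6, 17, 49]), ([263.44, 206.28], [262, 204, 5, 7, 18]), ([277.0, 212.71], [274, 205, 6, 17, 52]), ([297.16, 214.48], [288, 206, 19, 17, 280])]
scene green [[355, 199], [353, 223], [338, 224], [314, 221], [313, 218], [334, 201], [348, 196]]
white [([313.52, 183.36], [309, 180, 10, 7, 44]), ([354.04, 187.61], [345, 180, 21, 19, 109]), ([361.4, 202.7], [360, 202, 5, 3, 10]), ([330.77, 212.5], [327, 211, 8, 4, 22])]
top grey [([356.87, 238.86], [356, 196, 3, 80, 213]), ([414.41, 206.39], [413, 196, 3, 23, 49]), ([383.68, 207.88], [377, 201, 15, 15, 181]), ([388.09, 231.41], [381, 224, 15, 15, 177]), ([385.52, 260.24], [378, 253, 16, 15, 191])]
scene grey [([249.78, 242.62], [236, 233, 30, 22, 483]), ([302.92, 242.66], [268, 233, 53, 28, 733]), ([275.53, 258.97], [269, 251, 14, 17, 178]), ([294.97, 266.32], [289, 259, 13, 16, 187]), ([250.17, 281.91], [236, 266, 42, 25, 567]), ([311.69, 281.69], [296, 266, 25, 25, 349])]
```

```bash
cat > fit.py <<'E'
from h import *
from scipy.optimize import least_squares
from scipy.spatial.transform import Rotation as Ro
T,S=load('top'),load('scene')
def pose(p):
    R=Ro.from_euler('ZY',[p[3],-25],degrees=True).as_matrix();return R,np.array(p[:3])
loc={'p4':(.04,0,.008),'p2':(-.04,-.08,.008),'lrF':(-.09,-.13,.022),'llF':(-.09,.13,.022),'lrU':(-.09,-.13,0),'hrU':(.09,-.13,0),'hlF':(.09,.13,.022),'hlU':(.09,.13,0)}
obs=[(T,'p4',270.79,185.74,4),(T,'p2',297.16,214.48,4),(T,'lrF',313.2,231.7,1),(T,'llF',225.6,226.5,1),(T,'hlU',226.6,165.6,1),(T,'hrU',316.4,170.6,1),
(S,'lrF',312.6,217.6,1),(S,'lrU',314.6,222.,1),(S,'hrU',351.4,224.4,1),(S,'hlF',390.6,185.4,1),(S,'hlU',390.4,189.6,1)]
def res(p):
    R,t=pose(p);return np.concatenate([w*(proj(D,R@np.array(loc[k])+t)[0]-(u,v)) for D,k,u,v,w in obs])
if __name__=='__main__':
    f=least_squares(res,[.62,.1,.07,0],loss='soft_l1');print(f.x.round(4));r=f.fun.reshape(-1,2)
    for o,q in zip(obs,r):print(o[1],(q/o[4]).round(2))
    R,t=pose(f.x);np.savez('tray.npz',R=R,t=t)
    for k in('p4','p2'):print(k,R@loc[k]+t)
    A=[(383.68,207.88),(388.09,231.41),(385.52,260.24)]
    # spares: dark outline centre in both views ~ mid-height centre; top-face by pale spiral
    for D,boxes in((T,[(377,201,15,15),(381,224,15,15),(378,253,16,15)]),(S,[(250,235,17,20),(268,248,16,20),(288,256,15,20)])):
        for x,y,w,h in boxes:
            c=D['frame'][y:y+h,x:x+w].astype(float);m=c.min(2)-0*c.max(2)
            hs=cv2.cvtColor(D['frame'][y:y+h,x:x+w],cv2.COLOR_RGB2HSV)
            k=(hs[...,2]>105)&(hs[...,1]<90);iy,ix=np.nonzero(k);print('spiral',k.sum(),(ix.mean()+x).round(2),(iy.mean()+y).round(2), ray(D,((ix.min()+ix.max())/2+x,(iy.min()+iy.max())/2+y),.044).round(4),ray(D,(ix.mean()+x,iy.mean()+y),.044).round(4))
E
python3 fit.py
```

```text
[ 0.6153  0.1127  0.067  -4.0507]
p4 [0.05 0.  ]
p2 [-0.14 -0.46]
lrF [-0.34  0.86]
llF [-0.5   0.93]
hlU [0.69 0.25]
hrU [-0.11  0.26]
lrF [-1.15 -0.18]
lrU [-1.16  0.63]
hrU [-0.55  0.29]
hlF [-1.5  -0.69]
hlU [0.3  0.36]
p4 [0.64813491 0.11039356 0.09120158]
p2 [0.5701603  0.03571504 0.05739212]
spiral 138 383.67 206.08 [ 0.5932 -0.2237  0.044 ] [ 0.5945 -0.2242  0.044 ]
spiral 151 388.21 229.74 [ 0.5214 -0.2334  0.044 ] [ 0.5222 -0.234   0.044 ]
spiral 157 385.59 258.97 [ 0.4344 -0.2215  0.044 ] [ 0.436  -0.2218  0.044 ]
spiral 76 254.91 238.99 [ 0.4263 -0.212   0.044 ] [ 0.42   -0.2132  0.044 ]
spiral 44 273.91 253.41 [ 0.5211 -0.2301  0.044 ] [ 0.5192 -0.2309  0.044 ]
spiral 47 293.64 260.21 [ 0.5966 -0.2173  0.044 ] [ 0.5922 -0.2188  0.044 ]
```

Spares measured from the two views agree within about 5 mm, and the tray fit residuals are about 1 px. I'll write a helper that gives the delta to a target in tool axes and shares, and check the lamp bar's position too.

```bash
cat > go.py <<'E'
import sys
from h import *
from cell import arm
from scipy.spatial.transform import Rotation as Ro
# usage: go.py x y z tilt  -> turn and shift shares to reach it (turn first, then shift in the new axes)
def target(tilt,yaw=-4.05):
    return Ro.from_euler('Z',yaw,degrees=True).as_matrix()@np.diag([1,-1,-1.])@Ro.from_euler('Y',tilt,degrees=True).as_matrix()
s=arm.state();x=np.array([float(a) for a in sys.argv[1:4]]);G=target(float(sys.argv[4]))
rv=Ro.from_matrix(s['tcp_rot'].T@G).as_rotvec()
print('t',s['clock'],'pos',s['tool_pos'].round(4),'F',s['force'].round(1),'open',round(s['opening'],4),'grip',round(s['grasp_force'],1))
print('turn share',(rv/2).round(4),'shift share after turn',(G.T@(x-s['tool_pos'])/.3).round(4),'now-axes',(s['tcp_rot'].T@(x-s['tool_pos'])/.3).round(4))
E
python3 - <<'E'
from h import *
T,S=load('top'),load('scene')
print('bar',tri(T,(266,159.6),S,(220+598/4,150+98/4)), ray(T,(266,159.6),.231))
E
python3 go.py .594 -.221 .14 0
```

```text
bar [0.6763166  0.10664177 0.23312719] [0.67710529 0.10693129 0.231     ]
t 0.1 pos [ 0.232  -0.5797  0.2386] F [ 0.4 -0.  -0. ] open 0.085 grip 0.0
turn share [-0.0008  0.0003  0.2258] shift share after turn [ 1.1191 -1.278   0.3286] now-axes [ 1.5647 -0.6609  0.3294]
```

Request:
drive_tool(
  commands=[0,0,0.0565,0,0,0,-1,0,0,0.0565,0,0,0,-1,0,0,0.0565,0,0,0,-1,0,0,0.0565,0,0,0,-1,0,0,0,0.09,-0.1,0,-1],
  newtons=40,
)

```text
clock: 0.6
tool_pos: [0.2554, -0.5562, 0.2388]
tcp_rot: [[0.996, -0.084, -0.005], [-0.084, -0.996, -0.004], [-0.005, 0.004, -1.0]]
force: [0.5, -0.7, 0.3]
opening: 0.0853
grasp_force: 0.0
```

Request:
drive_tool(
  commands=[0,0,0,0.09,-0.1,0,-1,0,0,0,0.09,-0.1,0,-1,0,0,0,0.09,-0.1,0,-1,0,0,0,0.09,-0.1,0,-1,0,0,0,0.09,-0.1,0,-1],
)

```text
clock: 1.1
tool_pos: [0.4075, -0.4108, 0.239]
tcp_rot: [[0.997, -0.071, -0.001], [-0.071, -0.997, 0.0], [-0.001, -0.0, -1.0]]
force: [1.0, -0.0, 0.2]
opening: 0.0855
grasp_force: 0.0
```

Request:
drive_tool(
  commands=[0,0,0,0.09,-0.1,0,-1,0,0,0,0.09,-0.1,0,-1,0,0,0,0.09,-0.1,0,-1,0,0,0,0.09,-0.1,0,-1,0,0,0,0,0,0,-1],
)

```text
clock: 1.6
tool_pos: [0.5285, -0.2926, 0.2388]
tcp_rot: [[0.998, -0.06, 0.004], [-0.06, -0.998, 0.005], [0.003, -0.005, -1.0]]
force: [0.5, 0.3, -0.1]
opening: 0.0853
grasp_force: 0.0
```

```bash
python3 go.py .594 -.221 .14 0
```

```text
t 1.6 pos [ 0.5285 -0.2926  0.2388] F [ 0.5  0.3 -0.1] open 0.0853 grip 0.0
turn share [-0.0027 -0.0017  0.0053] shift share after turn [ 0.2009 -0.2536  0.3293] now-axes [ 0.2025 -0.2497  0.3314]
```

Request:
drive_tool(
  commands=[0,0,0,0.067,-0.085,0.06,-1,0,0,0,0.067,-0.085,0.06,-1,0,0,0,0.067,-0.085,0.06,-1,0,0,0,0,0,0.1,-1,0,0,0,0,0,0,-1],
)

```text
clock: 2.1
tool_pos: [0.5858, -0.2261, 0.1513]
tcp_rot: [[0.998, -0.069, -0.008], [-0.069, -0.998, 0.003], [-0.009, -0.002, -1.0]]
force: [-1.6, -0.4, 0.2]
opening: 0.0849
grasp_force: 0.0
```

```bash
python3 - <<'E'
from cell import get_image,arm
import cv2,numpy as np
c=[]
for n,(x,y) in(("scene",(230,190)),("top",(340,150))):
    d=get_image(n);np.savez(n+'1.npz',**d);c.append(cv2.resize(d['frame'][y:y+130,x:x+100,::-1],None,fx=4,fy=4,interpolation=cv2.INTER_CUBIC))
cv2.imwrite('pics/p1.png',np.hstack(c))
E
python3 go.py .594 -.221 .14 0
```

```text
t 2.2 pos [ 0.5874 -0.2294  0.1551] F [-0.2  0.1  0.8] open 0.0854 grip 0.0
turn share [ 0.0004  0.0011 -0.0009] shift share after turn [ 0.0201 -0.0294  0.0503] now-axes [ 0.0201 -0.0295  0.0502]
```

View pics/p1.png

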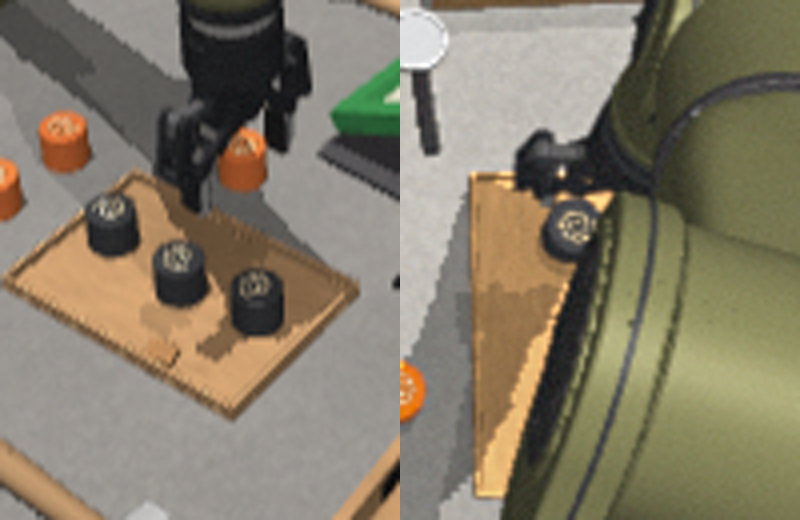

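The scene crop shows the open gripper above the far spare (about 260,300 in the crop). The arm hides the top view, so I'll correct laterally and descend.

Request:
drive_tool(
  commands=[0,0,0,0.02,-0.029,0,-1,0,0,0,0,0,0.1,-1,0,0,0,0,0,0.1,-1,0,0,0,0,0,0.08,-1,0,0,0,0,0,0,-1],
)

```text
clock: 2.7
tool_pos: [0.5938, -0.2195, 0.0697]
tcp_rot: [[0.997, -0.072, -0.004], [-0.072, -0.997, 0.001], [-0.004, -0.001, -1.0]]
force: [-0.7, 0.2, -0.7]
opening: 0.0855
grasp_force: 0.0
```

```bash
python3 go.py .594 -.221 .030 0
```

```text
t 2.7 pos [ 0.5938 -0.2195  0.0697] F [-0.7  0.2 -0.7] open 0.0855 grip 0.0
turn share [-0.0005  0.0019 -0.0005] shift share after turn [0.0011 0.005  0.1325] now-axes [0.0016 0.0051 0.1325]
```

Request:
drive_tool(
  commands=[0,0,0,0,0.004,0.065,-1,0,0,0,0,0,0.065,-1,0,0,0,0,0,0,-1,0,0,0,0,0,0,0.3,0,0,0,0,0,0,0.3],
)

```text
clock: 3.2
tool_pos: [0.5965, -0.2216, 0.0344]
tcp_rot: [[0.997, -0.071, 0.003], [-0.071, -0.997, -0.001], [0.003, 0.001, -1.0]]
force: [0.2, -0.1, 0.2]
opening: 0.059
grasp_force: 0.0
```

Request:
drive_tool(
  commands=[0,0,0,0,0,0,0.3,0,0,0,0,0,0,0.3,0,0,0,0,0,0,0.3,0,0,0,0,0,0,0.3,0,0,0,0,0,0,0.3],
)

```text
clock: 3.7
tool_pos: [0.5962, -0.2216, 0.0342]
tcp_rot: [[0.997, -0.071, 0.003], [-0.071, -0.997, -0.001], [0.003, 0.001, -1.0]]
force: [-0.9, 0.3, 6.0]
opening: 0.0425
grasp_force: 40.3
```

Request:
drive_tool(
  commands=[0,0,0,0,0,-0.03,0.3,0,0,0,0,0,-0.1,0.3,0,0,0,0,0,-0.14,0.3,0,0,0,0,0,-0.14,0.3,0,0,0,0,0,-0.14,0.3],
)

```text
clock: 4.2
tool_pos: [0.5946, -0.221, 0.1996]
tcp_rot: [[0.997, -0.071, -0.0], [-0.071, -0.997, 0.0], [-0.0, -0.0, -1.0]]
force: [0.3, -0.1, -1.5]
opening: 0.0425
grasp_force: 41.2
```

Request:
drive_tool(
  commands=[0,0.0727,0,0,0,-0.1,0.3,0,0.0727,0,0,0,0,0.3,0,0.0727,0,0,0,0,0.3,0,0,0,0,0,0,0.3,0,0,0,0,0,0,0.3],
)

```text
clock: 4.7
tool_pos: [0.595, -0.2212, 0.2267]
tcp_rot: [[0.917, -0.071, 0.393], [-0.066, -0.997, -0.026], [0.394, -0.002, -0.919]]
force: [0.5, -0.4, -1.1]
opening: 0.0423
grasp_force: 41.2
```

```bash
python3 - <<'E'
from cell import get_image,arm
import cv2,numpy as np
c=[]
for n,(x,y) in(("scene",(240,120)),("top",(340,100))):
    d=get_image(n);np.savez(n+'2.npz',**d);c.append(cv2.resize(d['frame'][y:y+130,x:x+100,::-1],None,fx=4,fy=4,interpolation=cv2.INTER_CUBIC))
cv2.imwrite('pics/p2.png',np.hstack(c))
R,t=(np.load('tray.npz')[k] for k in'Rt')
print('hover',(R@[.04,0,.008+.03+.10]+t).round(4),'n',R[:,2])
E
python3 go.py .594 .112 .216 25
```

```text
hover [0.5933 0.1143 0.209 ] n [-0.42156254  0.02985327  0.90630779]
t 4.8 pos [ 0.5977 -0.2211  0.2274] F [ 0.4 -0.2 -2.3] open 0.0423 grip 41.2
turn share [-0.0007  0.0138  0.0002] shift share after turn [-0.0984 -1.1066 -0.0039] now-axes [-9.8000e-02 -1.1067e+00  4.0000e-04]
```

View pics/p2.png

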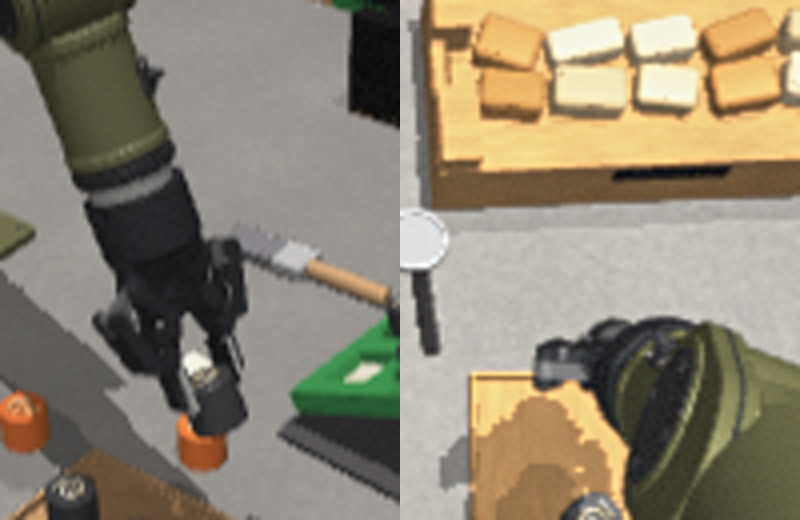

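```bash
python3 - <<'E'
from h import *
from cell import arm
import json
S=load('scene2');s=arm.state();R=s['tcp_rot'];t=s['tool_pos'];a=np.linspace(0,2*np.pi,73)
for off in (-.005,0,.005):
    base=np.c_[off+.022*np.cos(a),.022*np.sin(a),0*a+.030]
    p=proj(S,base@R.T+t);q=(p-(240,120)+.5)*4-.5
    top=proj(S,(R@[off,0,-.010]+t));qt=(top-(240,120)+.5)*4-.5
    print(off,'base l,r,bottom',q[q[:,0].argmin()].round(0),q[q[:,0].argmax()].round(0),q[q[:,1].argmax()].round(0),'topc',qt.round(0))
f=S['frame'][210:240,284:306].max(2);print(f)
E
```

```text
-0.005 base l,r,bottom [193. 434.] [248. 416.] [205. 440.] topc [[203. 379.]]
0 base l,r,bottom [198. 435.] [253. 417.] [210. 441.] topc [[208. 379.]]
0.005 base l,r,bottom [202. 435.] [258. 417.] [214. 441.] topc [[212. 380.]]
[[ 38 148 243 243 243 243 243 237 200  58  27  28  31  25  89 121  58 155
  156 155 154 152]
 [ 37 133 220 243 243 243 220 220 187  82  50  50  51  32  65 146  70 156
  155 154 153 155]
 [ 55 128 129 243 221 201 152 134 112 140  89  63  65  52  29 125 120 154
  155 155 153 155]
 [ 66 137 106 202 152 149 153 110 155 168  98  62  66  60  29  71 145 153
  153 154 155 157]
 [ 51 128 132  73 127 165 132 147 158 123  72  66  67  54  40  28 133 153
  151 153 156 156]
 [ 34 109 147  95  91 107 107 145 117  79  79  69  59  50  43  64 134 152
  154 157 157 155]
 [ 36  80 139 122  94 108 114  75  95  82  79  61  53  52  49  94 153 153
  154 153 155 156]
 [ 38  58 119 148  99  67  67  74 100  75  58  57  54  55  46  79 152 155
  153 152 152 153]
 [ 40  40  94 138  95  57  62  61  55  57  56  56  55  55  52  45 128 153
  153 153 150 152]
 [ 37  44  74 127 122  46  51  53  
[... 1218 characters left out ...]
0 127 102 156 155 158 156 156
  155 157 153 154]
 [132 136 146 153 157 159 159 156 152 147 141 126 102 154 156 154 157 157
  154 155 156 157]
 [132 135 146 153 156 160 160 157 154 148 140 127  98 153 155 152 155 156
  156 153 156 153]
 [142 138 145 152 154 159 160 156 155 146 140 118 126 153 154 153 154 154
  154 155 152 151]
 [127 146 146 144 157 160 159 156 153 146 130 130 152 152 152 152 154 153
  154 153 153 154]
 [ 92 129 148 141 154 156 155 148 152 150 134 151 151 153 150 152 156 156
  155 153 151 153]
 [ 93  93 126 150 153 152 154 146 154 154 149 151 151 152 151 152 154 152
  154 150 152 150]
 [ 91  91  89 128 152 154 153 151 154 152 149 151 153 151 150 153 151 150
  153 150 153 155]]
```

The core is held and tilted with the tool. Its outline puts it about 2.5 mm downslope of the TCP, with the base about 29 mm ahead. Next I move over pocket4.

Request:
drive_tool(
  commands=[0,0.0138,0,-0.013,-0.07,0.002,0.3,0,0,0,-0.013,-0.139,0.002,0.3,0,0,0,-0.013,-0.139,0.002,0.3,0,0,0,-0.013,-0.139,0.002,0.3,0,0,0,-0.013,-0.139,0.002,0.3],
)

```text
clock: 5.3
tool_pos: [0.5968, -0.0298, 0.2201]
tcp_rot: [[0.907, -0.068, 0.415], [-0.063, -0.998, -0.026], [0.416, -0.002, -0.909]]
force: [1.0, 0.3, -1.8]
opening: 0.0424
grasp_force: 41.2
```

Request:
drive_tool(
  commands=[0,0,0,-0.013,-0.139,0.002,0.3,0,0,0,-0.013,-0.139,0.002,0.3,0,0,0,-0.013,-0.139,0.002,0.3,0,0,0,0,-0.07,0,0.3,0,0,0,0,0,0,0.3],
)

```text
clock: 5.8
tool_pos: [0.597, 0.111, 0.2137]
tcp_rot: [[0.908, -0.058, 0.414], [-0.055, -0.998, -0.019], [0.415, -0.005, -0.91]]
force: [-0.0, 0.1, -2.4]
opening: 0.0423
grasp_force: 41.2
```

```bash
python3 go.py .595 .114 .210 25
```

```text
t 5.8 pos [0.597  0.111  0.2137] F [-0.   0.1 -2.4] open 0.0423 grip 41.2
turn share [-0.005   0.0044  0.0047] shift share after turn [-0.0118 -0.0095  0.0081] now-axes [-0.0116 -0.0095  0.0083]
```

Request:
drive_tool(
  commands=[-0.003,0.004,0.004,-0.0117,-0.0095,0.008,0.3,0,0,0,0,0,0.1,0.3,0,0,0,0,0,0.1,0.3,0,0,0,0,0,0,0.3,0,0,0,0,0,0,0.3],
)

```text
clock: 6.3
tool_pos: [0.6189, 0.1052, 0.1727]
tcp_rot: [[0.91, -0.086, 0.406], [-0.077, -0.996, -0.037], [0.408, 0.002, -0.913]]
force: [0.0, -0.7, -0.6]
opening: 0.0427
grasp_force: 41.5
```

```bash
python3 - <<'E'
from cell import get_image,arm
import cv2,numpy as np
c=[]
for n,(x,y) in(("scene",(305,120)),("top",(220,130))):
    d=get_image(n);np.savez(n+'3.npz',**d);c.append(cv2.resize(d['frame'][y:y+115,x:x+100,::-1],None,fx=4,fy=4,interpolation=cv2.INTER_CUBIC))
cv2.imwrite('pics/p3.png',np.hstack(c))
R,t=(np.load('tray.npz')[k] for k in'Rt')
x=R@[.0425,0,.008+.029]+t;print('seat',x.round(4),'40 up',(x+.04*R[:,2]).round(4))
E
python3 go.py .6204 .1123 .1542 25
```

```text
seat [0.6382 0.1111 0.1185] 40 up [0.6213 0.1123 0.1548]
t 6.4 pos [0.6187 0.1055 0.1737] F [-0.2  0.1 -1.4] open 0.0424 grip 41.5
turn share [ 0.0039  0.0075 -0.0059] shift share after turn [-0.0237 -0.023   0.0605] now-axes [-0.0231 -0.0232  0.0607]
```

View pics/p3.png

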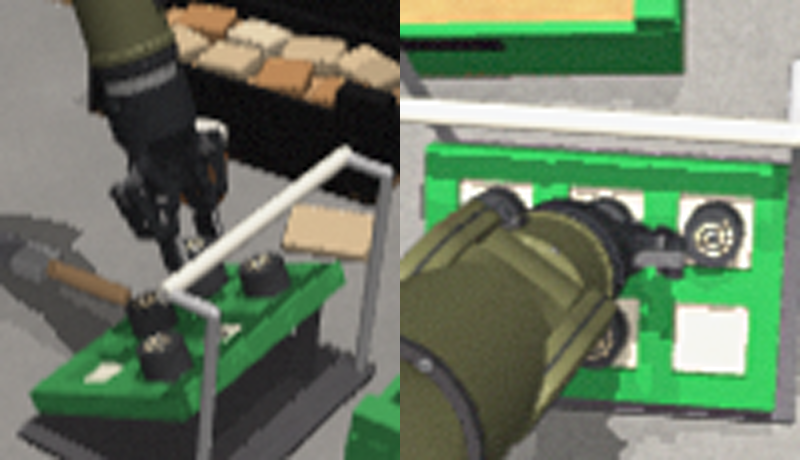

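The crops show the core above the high middle pocket, in front of the bar. The reading says 6 to 7 mm off laterally, so I'll correct that and come down a little.

Request:
drive_tool(
  commands=[0.004,0.0075,-0.006,-0.02,-0.023,0.03,0.3,0,0,0,0,0,0.03,0.3,0,0,0,0,0,0,0.3,0,0,0,0,0,0,0.3],
)

```text
clock: 6.8
tool_pos: [0.6277, 0.1154, 0.1621]
tcp_rot: [[0.912, -0.069, 0.405], [-0.061, -0.998, -0.034], [0.407, 0.006, -0.914]]
force: [0.4, -0.6, -1.5]
opening: 0.0423
grasp_force: 41.6
```

```bash
python3 go.py .6298 .1117 .1367 25
```

```text
t 6.8 pos [0.6277 0.1154 0.1621] F [ 0.4 -0.6 -1.5] open 0.0423 grip 41.6
turn share [0.0027 0.0087 0.0018] shift share after turn [-0.0286  0.0117  0.08  ] now-axes [-0.0272  0.0112  0.0806]
```

Request:
drive_tool(
  commands=[0.002,0.009,0.002,-0.028,0.01,0.02,0.3,0,0,0,0,0,0,0.3,0,0,0,0,0,0,0.3],
)

```text
clock: 7.1
tool_pos: [0.6288, 0.1152, 0.1616]
tcp_rot: [[0.911, -0.074, 0.406], [-0.065, -0.997, -0.036], [0.408, 0.006, -0.913]]
force: [0.0, 0.8, -2.0]
opening: 0.0425
grasp_force: 41.6
```

```bash
python3 go.py .6298 .1117 .1367 25
```

```text
t 7.1 pos [0.6288 0.1152 0.1616] F [ 0.   0.8 -2. ] open 0.0425 grip 41.6
turn share [ 0.0035  0.0082 -0.0002] shift share after turn [-0.0314  0.0114  0.0769] now-axes [-0.0301  0.0109  0.0775]
```

```bash
python3 -c "
from cell import arm
s=arm.state();print(s['joint_pos'].round(1),s['joint_vel'].round(1),s['wrist_torque'].round(2))"
```

```text
[-30.   42.4  17.5 115.4 -57.3   2.5 -56.5] [ 0.1 -0.  -0.1  0.1  0.   0.   0. ] [0.1  0.58 0.07]
```

The arm has run into its limits (J5 at -57.3, J6 at 2.5). I'll back off along the normal and turn the held core about the tool's z so the wrist has free range.

Request:
drive_tool(
  commands=[0,0,0,0,0,-0.1,0.3,0,0,0,0,0,-0.13,0.3,0,0,0,0,0,-0.13,0.3,0,0,0.07,0,0,0,0.3,0,0,0.07,0,0,0,0.3],
)

```text
clock: 7.6
tool_pos: [0.5849, 0.1199, 0.2615]
tcp_rot: [[0.853, -0.326, 0.408], [-0.342, -0.939, -0.034], [0.394, -0.11, -0.912]]
force: [-0.3, 0.6, -1.3]
opening: 0.0421
grasp_force: 41.7
```

```bash
cat >> go.py <<'E'
print('J',s['joint_pos'].round(1))
open('log.txt','a').write(repr((s['joint_pos'].tolist(),s['tool_pos'].tolist(),s['tcp_rot'].tolist()))+'\n')
E
python3 go.py .6298 .1117 .1367 25
```

```text
t 7.6 pos [0.5849 0.1199 0.2615] F [-0.3  0.6 -1.3] open 0.0421 grip 41.7
turn share [ 0.0037  0.0069 -0.1426] shift share after turn [-0.0387  0.0167  0.4411] now-axes [-0.0269  0.0228  0.4417]
J [-47.9  35.3  43.2 117.5 -54.7  18.7 -75.8]
```

Request:
drive_tool(
  commands=[0,0,0.07,0,0,0,0.3,0,0,0.07,0,0,0,0.3,0,0,0.07,0,0,0,0.3,0,0,0.07,0,0,0,0.3,0,0,0.07,0,0,0,0.3],
)

```text
clock: 8.1
tool_pos: [0.5847, 0.1192, 0.2601]
tcp_rot: [[0.442, -0.8, 0.406], [-0.867, -0.497, -0.035], [0.23, -0.336, -0.913]]
force: [-0.2, -0.8, -1.9]
opening: 0.0423
grasp_force: 41.7
```

```bash
python3 go.py .6298 .1117 .1367 25
```

```text
t 8.1 pos [0.5847 0.1192 0.2601] F [-0.2 -0.8 -1.9] open 0.0423 grip 41.7
turn share [ 0.0072  0.0061 -0.493 ] shift share after turn [-0.0365  0.0143  0.437 ] now-axes [-0.0065  0.0306  0.4376]
J [ -48.3   35.8   44.1  117.5  -56.3   19.3 -114.3]
```

```bash
cat > kin.py <<'E'
from h import *
from scipy.optimize import least_squares
from scipy.spatial.transform import Rotation as Ro
import itertools
lo=np.array([-172.22,-26.19,-84.43,7.71,-57.33,2.42,-152.13]);hi=np.array([172.22,119.32,86.54,146.69,237.33,119.75,152.13])
def fk(q,p,s):
    d1,d3,d5,d7,a3,a4,yb,yt=p
    R=lambda ax,a:Ro.from_euler(ax,a,degrees=True).as_matrix()
    M=R('z',yb+s[0]*q[0]);t=np.array([0,0,d1])
    M=M@R('y',q[1])@R('z',s[1]*q[2]);t=t+M@[a3,0,d3]
    M=M@R('y',q[3]);t=t+M@[a4,0,d5]
    M=M@R('z',s[2]*q[4])@R('y',q[5]);t=t+M@[0,0,d7]
    return t,M@R('z',s[3]*q[6]+yt)
def data():
    L=[eval(l) for l in open('log.txt')]
    L.append(([70.1189,39.5278,-11.1452,89.7398,9.0139,51.7087,-12.322],[.23203,-.57972,.23857],[[.928321,.371778,-.000737],[.371778,-.92832,.001473],[-.000137,-.001642,-.999999]]))
    return [(np.array(a),np.array(b),np.array(c)) for a,b,c in L]
E
python3 - <<'E'
from kin import *
D=data();best=[]
for s in itertools.product([-1,1],repeat=4):
    for yb,yt in itertools.product([0,90,180,270],repeat=2):
        def r(p):
            o=[]
            for q,t,R in D:
                a,M=fk(q,p,s);o+=list((a-t)*5)+list((M-R).ravel())
            return np.r_[o,.02*(p[4:6])]
        f=least_squares(r,[.3,.4,.4,.2,0,0,yb,yt],x_scale=[.1]*6+[30]*2,max_nfev=40);best.append((f.cost,s,f.x))
best.sort(key=lambda b:b[0])
for b in best[:4]:print(round(b[0],6),b[1],b[2].round(4))
np.savez('kin.npz',p=best[0][2],s=best[0][1])
E
```

```text
0.000443 (-1, -1, -1, -1) [  1.1389   1.2546   0.9201   1.3947  -0.7511   0.4792 358.9786  89.038 ]
0.000443 (-1, -1, -1, -1) [ 1.1389  1.2546  0.9201  1.3947 -0.7511  0.4792 -1.0214 89.038 ]
0.000443 (-1, -1, -1, -1) [ 1.1389  1.2546  0.9201  1.3947 -0.7511  0.4792 -1.0214 89.038 ]
0.000443 (-1, -1, -1, -1) [ 1.1389  1.2546  0.9201  1.3947 -0.7511  0.4792 -1.0214 89.038 ]
```

```bash
cat >> log.txt <<'E'
([-30.0,42.4,17.5,115.4,-57.3,2.5,-56.5],[0.6288,0.1152,0.1616],[[0.911,-0.074,0.406],[-0.065,-0.997,-0.036],[0.408,0.006,-0.913]])
E
python3 - <<'E'
from kin import *
D=data();s=(-1,-1,-1,-1)
for z in (1,0):
    def r(p):
        p=np.r_[p[:4],p[4:6]*(1-z),0,90];o=[]
        for q,t,R in D:
            a,M=fk(q,p,s);o+=list((a-t))
        return np.r_[o,.003*p[4:6],.002*(p[:4]-[.3,.4,.4,.25])]
    f=least_squares(r,[.3,.4,.4,.2,0,0]);print(f.cost,f.x.round(4),np.abs(f.fun[:12]).max())
    np.savez('kin.npz',p=np.r_[f.x,0,90],s=s)
    if np.abs(f.fun[:12]).max()<.006:break
p=np.r_[f.x,0,90]
print([ (fk(q,p,s)[1]-R).round(2).tolist() for q,t,R in D[:1]])
# solutions at seat of pocket4 / pocket2, tool yaw options: sweep J3, solve others
T=np.load('tray.npz');Rt,tt=T['R'],T['t']
def solve(x,G,q3,q0):
    def r(v):
        q=np.r_[v[:2],q3,v[2:]];a,M=fk(q,p,s);return np.r_[(a-x)*10,(M-G).ravel()]
    i=[0,1,3,4,5,6];f=least_squares(r,np.clip(q0[i],lo[i]+1,hi[i]-1),bounds=(lo[i],hi[i]),x_scale=30,max_nfev=100);return f.cost,np.insert(f.x,2,q3)
rng=np.random.default_rng(0)
for nm,l in(('p4',(.04,0,.037)),('p2',(-.04,-.08,.037))):
  for yaw in(0,90,180,270):
    G=Rt@np.diag([1,-1,-1.])@Ro.from_euler('z',yaw,degrees=True).as_matrix();x=Rt@l+tt
    for q3 in(-60,-40,-20,0,20,40,60):
        b=None
        for k in range(8):
            q0=np.array([-10-q3*.8,40,q3,112,rng.uniform(-50,230),rng.uniform(5,40),rng.uniform(-140,140)])
            c,q=solve(x,G,q3,q0)
            if c<1e-5 and (b is None or np.min(np.r_[q-lo,hi-q])>b[0]):b=(np.min(np.r_[q-lo,hi-q]).round(1),q.round(0))
        if b is not None:print(nm,yaw,q3,b[0],b[1].tolist())
E
```

```text
0.0018079787188078691 [0.4805 0.5092 0.3745 0.3927 0.     0.    ] 0.04269746617395334
0.0012767292505816146 [ 0.6209  0.6863  0.518   0.6082 -0.1817  0.1178] 0.03897323450541543
[[[-0.0, -0.0, 0.0], [-0.0, 0.0, 0.0], [-0.0, -0.0, 0.0]]]
p4 0 -40 6.2 [2.0, 56.0, -40.0, 118.0, 109.0, 43.0, 146.0]
p4 0 -20 17.3 [-8.0, 52.0, -20.0, 118.0, 116.0, 27.0, 135.0]
p4 0 0 12.4 [-19.0, 50.0, 0.0, 118.0, 140.0, 15.0, 108.0]
p4 0 20 10.2 [-30.0, 52.0, 20.0, 118.0, 206.0, 13.0, 39.0]
p4 90 -60 24.4 [10.0, 64.0, -60.0, 118.0, 106.0, 61.0, 63.0]
p4 90 -40 28.6 [2.0, 56.0, -40.0, 118.0, 109.0, 43.0, 56.0]
p4 90 -20 25.0 [-8.0, 52.0, -20.0, 118.0, 116.0, 27.0, 45.0]
p4 90 0 12.4 [-19.0, 50.0, 0.0, 118.0, 140.0, 15.0, 18.0]
p4 90 20 10.2 [-30.0, 52.0, 20.0, 118.0, 206.0, 13.0, -51.0]
p4 180 -60 24.4 [10.0, 64.0, -60.0, 118.0, 106.0, 61.0, -27.0]
p4 180 -40 28.6 [2.0, 56.0, -40.0, 118.0, 109.0, 43.0, -34.0]
p4 180 -20 25.0 [-8.0, 52.0, -20.0, 118.0, 116.0, 27.0, -45.0]
p4 180 0 12.4 [-19.0, 50.0, 0.0, 118.0, 140.0, 15.0, -72.0]
p4 180 20 10.2 [-30.0, 52.0, 20.0, 118.0, 206.0, 13.0, -141.0]
p4 270 -60 24.
[... 935 characters left out ...]
2.0, 43.0, -60.0]
p2 90 60 1.2 [-35.0, 72.0, 60.0, 129.0, 236.0, 58.0, -77.0]
p2 180 -60 17.8 [14.0, 72.0, -60.0, 129.0, 118.0, 69.0, -37.0]
p2 180 -40 17.8 [8.0, 65.0, -40.0, 129.0, 128.0, 52.0, -49.0]
p2 180 -20 17.8 [-1.0, 60.0, -20.0, 129.0, 144.0, 39.0, -67.0]
p2 180 0 17.8 [-10.0, 59.0, 0.0, 129.0, 169.0, 32.0, -94.0]
p2 180 20 17.8 [-20.0, 60.0, 20.0, 129.0, 198.0, 34.0, -125.0]
p2 180 40 1.9 [-28.0, 65.0, 40.0, 129.0, 222.0, 43.0, -150.0]
p2 270 -60 17.8 [14.0, 72.0, -60.0, 129.0, 118.0, 69.0, -127.0]
p2 270 -40 13.3 [8.0, 65.0, -40.0, 129.0, 128.0, 52.0, -139.0]
p2 270 20 7.1 [-20.0, 60.0, 20.0, 129.0, 198.0, 34.0, 145.0]
p2 270 40 15.6 [-28.0, 65.0, 40.0, 129.0, 222.0, 43.0, 120.0]
```

The fitted wrist structure shows a comfortable solution at pocket4 with J5 near +110 and J3 negative. To get there I bring the tool upright, lean it to the right so J5 goes positive, then lean it forward again with yaw near 90.

```bash
cat > zt.py <<'E'
import sys
from h import *
from cell import arm
from scipy.spatial.transform import Rotation as Ro
# zt.py x y z zx zy [yaw]: tool z -> (zx,zy,-), min rotation (or exact yaw about tray-like frame)
s=arm.state();R=s['tcp_rot'];a=[float(v) for v in sys.argv[1:]];x=np.array(a[:3])
z=np.array([a[3],a[4],-np.sqrt(1-a[3]**2-a[4]**2)])
if len(a)>5:
    n=-z;X=np.cross([-.0,1,0],n) if 0 else None
    yv=np.array([np.sin(np.radians(4.05)),np.cos(np.radians(4.05)),0]);Xt=np.cross(yv,n);Xt/=np.linalg.norm(Xt);Yt=np.cross(n,Xt)
    G=np.c_[Xt,-Yt,-n]@Ro.from_euler('z',a[5],degrees=True).as_matrix()
else:
    c=np.cross(R[:,2],z);G=Ro.from_rotvec(c/np.linalg.norm(c)*np.arccos(np.clip(R[:,2]@z,-1,1))).as_matrix()@R
rv=Ro.from_matrix(R.T@G).as_rotvec()
print('t',s['clock'],'pos',s['tool_pos'].round(4),'z',R[:,2].round(3),'F',s['force'].round(1),'open',round(s['opening'],4),'grip',round(s['grasp_force'],1),'J',s['joint_pos'].round(0))
print('turn',(rv/2).round(4),'deg',np.degrees(np.linalg.norm(rv)).round(1),'shift now-axes',(R.T@(x-s['tool_pos'])/.3).round(4),'after',(G.T@(x-s['tool_pos'])/.3).round(4))
E
python3 zt.py .5 .1 .29 0 0
```

```text
t 8.1 pos [0.5847 0.1192 0.2601] z [ 0.406 -0.035 -0.913] F [-0.2 -0.8 -1.9] open 0.0423 grip 41.7 J [ -48.   36.   44.  118.  -56.   19. -114.]
turn [-0.1732 -0.1184  0.    ] deg 24.0 shift now-axes [-0.0464  0.2243 -0.2033] after [-0.0828  0.2775 -0.0995]
```

Request:
drive_tool(
  commands=[0,0,0,-0.023,0.112,-0.1,0.3,0,0,0,-0.023,0.112,-0.1,0.3,-0.058,-0.04,0,0,0,0,0.3,-0.058,-0.04,0,0,0,0,0.3,-0.058,-0.04,0,0,0,0,0.3],
)

```text
clock: 8.6
tool_pos: [0.5011, 0.1019, 0.2887]
tcp_rot: [[0.497, -0.867, 0.04], [-0.867, -0.498, 0.002], [0.019, -0.036, -0.999]]
force: [2.3, 0.3, -1.4]
opening: 0.0422
grasp_force: 41.8
```

```bash
python3 zt.py .5 .1 .29 0 -.5
```

```text
t 8.6 pos [0.5011 0.1019 0.2887] z [ 0.04   0.002 -0.999] F [ 2.3  0.3 -1.4] open 0.0422 grip 41.8 J [ -50.   37.   58.  109.  -40.   54. -123.]
turn [-0.1467  0.2188 -0.    ] deg 30.2 shift now-axes [ 0.0038  0.0062 -0.0044] after [ 0.0049  0.0069 -0.0005]
```

Request:
drive_tool(
  commands=[-0.037,0.055,0,0,0,0,0.3,-0.037,0.055,0,0,0,0,0.3,-0.037,0.055,0,0,0,0,0.3,-0.037,0.055,0,0,0,0,0.3,0,0,0,0,0,0,0.3],
)

```text
clock: 9.1
tool_pos: [0.5028, 0.1063, 0.284]
tcp_rot: [[0.495, -0.869, 0.004], [-0.748, -0.429, -0.507], [0.442, 0.248, -0.862]]
force: [-1.0, 1.0, -2.0]
opening: 0.0424
grasp_force: 41.8
```

```bash
python3 zt.py .5 .1 .29 .2 -.75
```

```text
t 9.1 pos [0.5028 0.1063 0.284 ] z [ 0.004 -0.507 -0.862] F [-1.  1. -2.] open 0.0424 grip 41.8 J [ -66.   55.   72.  101.  -24.   60. -142.]
turn [ 0.0043  0.1955 -0.    ] deg 22.4 shift now-axes [ 0.02    0.0221 -0.0066] after [0.0211 0.022  0.0013]
```

```bash
cat >> log.txt <<'E'
([-50.,37.,58.,109.,-40.,54.,-123.],[.5011,.1019,.2887],[[0.497,-0.867,0.04],[-0.867,-0.498,0.002],[0.019,-0.036,-0.999]])
E
python3 - <<'E'
from kin import *
from cell import arm
s=arm.state();open('log.txt','a').write(repr((s['joint_pos'].tolist(),s['tool_pos'].tolist(),s['tcp_rot'].tolist()))+'\n')
D=data();R=lambda ax,a:Ro.from_euler(ax,a,degrees=True).as_matrix()
def rots(q):
    M=np.eye(3);o=[]
    for i,ax in enumerate('zyzyzyz'):
        M=M@R(ax,q[i]*(1 if ax=='y' else -1));o.append(M)
    return o
for q,t,G in D:print(np.abs(rots(q)[-1]@R('z',90)-G).max().round(3),end=' ')
print()
# offsets: o1=(a1,.,d1) o3=(a3,0,d3) o4=(a4,0,d5) o6=(a6,0,d7)
def rows(q,full):
    M=rots(q);c=[M[0][:,2],M[0][:,0],M[2][:,2],M[2][:,0],M[3][:,2],M[3][:,0],M[5][:,2],M[5][:,0]]
    if full:c+=[M[0][:,1],M[2][:,1],M[4][:,0],M[4][:,1]]
    return np.array(c).T
for full in(0,1):
    A=np.vstack([rows(q,full) for q,_,_ in D]);b=np.hstack([t for _,t,_ in D])
    pr=np.zeros(A.shape[1]);pr[[0,2,4,6]]=.3,.4,.35,.25
    lam=.01;x=pr+np.linalg.solve(A.T@A+lam**2*np.eye(len(pr)),A.T@(b-A@pr));print(x.round(3),np.abs(A@x-b).reshape(-1,3).max(1).round(4))
E
```

```text
0.0 0.0 0.001 0.008 0.0 0.0 
[ 0.373  0.     0.478  0.002  0.322 -0.048  0.327 -0.038] [0.0021 0.0017 0.0081 0.0094 0.0095 0.0457]
[ 0.341  0.     0.545  0.023  0.315 -0.014  0.323 -0.007 -0.016 -0.019
  0.    -0.012] [0.0004 0.0002 0.0008 0.0009 0.001  0.0005]
```

```bash
python3 - <<'E'
from kin import *
D=data();R=lambda ax,a:Ro.from_euler(ax,a,degrees=True).as_matrix()
def rots(q):
    M=np.eye(3);o=[]
    for i,ax in enumerate('zyzyzyz'):
        M=M@R(ax,q[i]*(1 if ax=='y' else -1));o.append(M)
    return o
names='d1 d3 d5 d7 bx by a1 a3 a4 a6 s1 s3 s4 s6'.split()
def cols(q):
    M=rots(q);return dict(zip(names,[M[0][:,2],M[2][:,2],M[3][:,2],M[5][:,2],np.eye(3)[0],np.eye(3)[1],M[0][:,0],M[2][:,0],M[3][:,0],M[5][:,0],M[0][:,1],M[2][:,1],M[4][:,1],M[5][:,1]]))
import itertools
base=['d1','d3','d5','d7'];res=[]
for k in(0,1,2,3):
  for ex in itertools.combinations(names[4:],k):
    n=base+list(ex);A=np.vstack([np.array([cols(q)[c] for c in n]).T for q,_,_ in D]);b=np.hstack([t for _,t,_ in D])
    x=np.linalg.lstsq(A,b,rcond=1e-6)[0];res.append((np.abs(A@x-b).max(),n,x.round(3).tolist()))
res.sort(key=lambda r:r[0])
for r in res[:8]:print(round(r[0],4),r[1][4:],r[2])
for k in(0,1,2):print(k,next((round(r[0],4),r[1][4:],r[2]) for r in res if len(r[1])==4+k))
E
```

```text
0.0023 ['a6', 's1', 's3'] [0.346, 0.563, 0.344, 0.326, -0.001, -0.019, -0.027]
0.0024 ['s1', 's3', 's4'] [0.347, 0.563, 0.345, 0.326, -0.019, -0.026, -0.001]
0.0024 ['s1', 's3', 's6'] [0.347, 0.563, 0.345, 0.326, -0.019, -0.026, -0.001]
0.0024 ['by', 's1', 's3'] [0.347, 0.563, 0.344, 0.326, -0.001, -0.019, -0.027]
0.0025 ['a3', 's1', 's3'] [0.347, 0.564, 0.346, 0.326, -0.002, -0.019, -0.027]
0.0025 ['a4', 's1', 's3'] [0.347, 0.564, 0.345, 0.326, 0.001, -0.019, -0.027]
0.0026 ['bx', 's1', 's3'] [0.347, 0.563, 0.345, 0.326, -0.0, -0.019, -0.027]
0.0026 ['s1', 's3'] [0.347, 0.563, 0.345, 0.326, -0.019, -0.027]
0 (np.float64(0.0492), [], [0.419, 0.531, 0.378, 0.343])
1 (np.float64(0.0099), ['s3'], [0.347, 0.568, 0.353, 0.329, -0.041])
2 (np.float64(0.0026), ['s1', 's3'], [0.347, 0.563, 0.345, 0.326, -0.019, -0.027])
```

```bash
cat > sim.py <<'E'
from kin import *
P=dict(d1=.347,d3=.563,d5=.345,d7=.326,s1=-.019,s3=-.027)
def FK(q):
    t=np.zeros(3);M=np.eye(3);Z=np.zeros(3)
    for i,ax in enumerate('zyzyzyz'):
        M=M@Ro.from_euler(ax,q[i]*(1 if ax=='y' else -1),degrees=True).as_matrix()
        o={0:(0,P['s1'],P['d1']),2:(0,P['s3'],P['d3']),3:(0,0,P['d5']),5:(0,0,P['d7'])}.get(i)
        if o:t=t+M@o
    return t,M@Ro.from_euler('z',90,degrees=True).as_matrix()
def err(q,x,G):
    t,M=FK(q);return np.r_[(x-t),.3*Ro.from_matrix(G@M.T).as_rotvec()]
def ik(q,x,G,w=0,mid=None,n=6,lam=.01,wt=np.ones(7)):
    q=q.copy()
    for _ in range(n):
        e=err(q,x,G);J=np.array([(e-err(q+h,x,G))/np.radians(.1) for h in np.eye(7)*.1]).T
        act=np.ones(7,bool)
        for _ in range(3):
            Jw=J*act*wt;pin=Jw.T@np.linalg.inv(Jw@Jw.T+lam**2*np.eye(6))
            dq=wt*(pin@e)
            if mid is not None:
                z=w*np.radians(mid-q)*act;dq=dq+z-wt*(pin@(J@z))
            nq=q+np.degrees(dq*act);bad=act&((nq<lo)|(nq>hi))
            if not bad.any():break
            act&=~bad
        q=np.clip(q+np.degrees(dq*act),lo,hi)
    return q
def path(q,rows,**k):
    x,G=FK(q)
    for r in np.array(rows,float).reshape(-1,7):
        x=x+G@(r[3:6]*.3);G=G@Ro.from_rotvec(r[:3]*2).as_matrix();q=ik(q,x,G,**k)
    return q
E
python3 - <<'E'
from sim import *
q=np.array([-48.3,35.8,44.1,117.5,-56.3,19.3,-114.3])
r1=[0,0,0,-0.023,0.112,-0.1,0.3,0,0,0,-0.023,0.112,-0.1,0.3]+[-0.058,-0.04,0,0,0,0,0.3]*3
r2=[-0.037,0.055,0,0,0,0,0.3]*4
q0=np.array([70.119,39.483,-11.15,89.685,9.013,51.709,-12.324])
a=[0,0,.0565,0,0,0,-1]*4+[0,0,0,.09,-.1,0,-1]*10+[0,0,0,.067,-.085,.06,-1]*3+[0,0,0,0,0,.1,-1]+[0,0,0,.02,-.029,0,-1]+[0,0,0,0,0,.1,-1]*2+[0,0,0,0,0,.08,-1]+[0,0,0,0,.004,.065,-1]*2
a+=[0,0,0,0,0,-.03,1,0,0,0,0,0,-.1,1]+[0,0,0,0,0,-.14,1]*3+[0,.0727,0,0,0,-.1,1]+[0,.0727,0,0,0,0,1]*2
b=[0,.0138,0,-.013,-.07,.002,1]+[0,0,0,-.013,-.139,.002,1]*7+[0,0,0,0,-.07,0,1]+[-.003,.004,.004,-.0117,-.0095,.008,1]+[0,0,0,0,0,.1,1]*2
print('obs 8.6 [-50 37 58 109 -40 54 -123] 9.1 [-66 55 72 101 -24 60 -142]; 7.1 [-30 42 17.5 115 -57 2.5 -56]')
for nm,k in {'min':{},'mid.1':dict(w=.1,mid=(lo+hi)/2),'mid.02':dict(w=.02,mid=(lo+hi)/2),'start.1':dict(w=.1,mid=q0),'zero.1':dict(w=.1,mid=q0*0)}.items():
    u=path(q,r1,**k);v=path(u,r2,**k);m=path(q0,a,**k);print(nm,u.round(0),v.round(0),'| pick',m.round(0),'sing',path(m,b,**k).round(0))
E
```

```text
obs 8.6 [-50 37 58 109 -40 54 -123] 9.1 [-66 55 72 101 -24 60 -142]; 7.1 [-30 42 17.5 115 -57 2.5 -56]
min [ -49.   39.   58.  107.  -39.   57. -124.] [ -64.   55.   71.  100.  -23.   63. -141.] | pick [ 26.  34. -10. 113.  -4.   9. -72.] sing [-33.  43.  21. 115. -51.   4. -64.]
mid.1 [ -36.   30.   32.  107.  -21.   49. -144.] [ -62.   49.   61.  100.  -14.   60. -152.] | pick [ 27.  34. -12. 113.   3.   9. -78.] sing [ -27.   42.   12.  115.   35.    5. -149.]
mid.02 [ -45.   35.   49.  107.  -33.   54. -131.] [ -62.   50.   62.  100.  -15.   61. -150.] | pick [ 27.  34. -12. 113.   2.   9. -78.] sing [ -28.   42.   12.  115.   32.    5. -147.]
start.1 [ -38.   31.   36.  107.  -23.   50. -142.] [ -62.   49.   61.  100.  -14.   61. -151.] | pick [ 24.  34.  -7. 113. -16.   9. -59.] sing [-32.  43.  19. 116. -56.   2. -59.]
zero.1 [ -44.   34.   47.  107.  -31.   53. -133.] [ -63.   52.   66.  100.  -18.   61. -147.] | pick [ 20.  34.  -0. 113. -37.  10. -40.] sing [-32.  43.  19. 116. -55.   3. -60.]
```

Minimum-norm IK reproduces the observed joints closely, so I can use it to choose a way into the good wrist family. Near the wrist singularity, turning about the tool's z shares the turn between J5 and J7.

```bash
cat >> sim.py <<'E'
T_=np.load('tray.npz');Rt,tt=T_['R'],T_['t']
NZ=-Rt[:,2]
def tilt_to(R,z):
    c=np.cross(R[:,2],z);n=np.linalg.norm(c)
    return R if n<1e-6 else Ro.from_rotvec(c/n*np.arctan2(n,R[:,2]@z)).as_matrix()@R
def goto(q,x,G,rec=None):
    x0,G0=FK(q);rv=Ro.from_matrix(G0.T@G).as_rotvec();n=int(np.ceil(max(np.linalg.norm(x-x0)/.04,np.degrees(np.linalg.norm(rv))/8,1)))
    for i in range(1,n+1):
        q=ik(q,x0+(x-x0)*i/n,G0@Ro.from_rotvec(rv*i/n).as_matrix(),n=3)
        if rec is not None:rec.append(np.r_[np.linalg.norm(err(q,x0+(x-x0)*i/n,G0@Ro.from_rotvec(rv*i/n).as_matrix())),q])
    return q
def turnz(q,deg,rec=None):
    n=int(np.ceil(abs(deg)/8))
    for i in range(n):
        x,G=FK(q) if i==0 else (x,G);G=G@Ro.from_euler('z',deg/n,degrees=True).as_matrix();q=ik(q,x,G,n=3)
        if rec is not None:rec.append(np.r_[np.linalg.norm(err(q,x,G)),q])
    return q
def marg(q):return np.min(np.r_[q-lo,hi-q])
E
timeout 500 python3 - <<'E'
from sim import *
from cell import arm
q0=arm.state()['joint_pos'];out=[]
up=lambda l,h:Rt@np.array([l[0],l[1],.008+.029+h])+tt
p4=(.04,0)
for H in(up(p4,.10),up(p4,.14),np.array([.55,.0,.25]),np.array([.60,.0,.25]),np.array([.62,-.1,.25])):
  rec=[];qa=goto(q0,H,tilt_to(FK(q0)[1],NZ),rec)
  for N in(-60,-120,-180,-240,-300,-330):
    r=list(rec);qb=turnz(qa,N,r);G=tilt_to(FK(qb)[1],NZ)
    qc=goto(qb,up(p4,.10),G,r);qd=goto(qc,up(p4,0),G,r)
    out.append((np.linalg.norm(err(qd,up(p4,0),G)),marg(qd),max(a[0] for a in r),H.round(3).tolist(),N,qa.round(0),qb.round(0),qd.round(0)))
out.sort(key=lambda o:(o[0]>.002,-o[1]))
for o in out[:7]:print([round(float(v),4) for v in o[:3]],*o[3:])
E
```

```text
[0.0, 31.9061, 0.0] [0.62, -0.1, 0.25] -330 [ -6.  32.  18. 115. -50.  14. -90.] [ 34.  37. -47. 112.  69.  30. 127.] [  4.  51. -39. 115.  98.  38.  79.]
[0.0, 30.2845, 0.0] [0.62, -0.1, 0.25] -300 [ -6.  32.  18. 115. -50.  14. -90.] [ 31.  36. -41. 113.  66.  26. 100.] [  0.  49. -32. 115.  99.  33.  47.]
[0.0, 28.0121, 0.0] [0.6, 0.0, 0.25] -330 [-22.  31.  23. 119. -52.  10. -98.] [ 16.  32. -35. 117.  70.  26. 113.] [ -1.  48. -29. 115.  99.  30.  76.]
[0.0, 23.1792, 0.0] [0.6, 0.0, 0.25] -300 [-22.  31.  23. 119. -52.  10. -98.] [ 12.  31. -29. 117.  68.  22.  85.] [ -5.  47. -22. 115. 100.  26.  43.]
[0.0, 22.1762, 0.0] [0.55, 0.0, 0.25] -330 [-18.  27.  15. 127. -52.   4. -98.] [  8.  27. -23. 125.  76.  17. 104.] [ -6.  47. -21. 115. 101.  25.  72.]
[0.0, 20.1815, 0.0] [0.577, 0.115, 0.244] -330 [ -42.   33.   32.  121.  -53.   10. -110.] [ -6.  31. -23. 119.  70.  25.  99.] [ -8.  46. -18. 115. 102.  23.  71.]
[0.0, 18.928, 0.0] [0.55, 0.0, 0.25] -300 [-18.  27.  15. 127. -52.   4. -98.] [  5.  27. -18. 125.  74.  14.  76.] [ -9.  46. -16. 116. 102.  21.  40.]
```

```bash
python3 zt.py .61 -.1 .25 .4216 -.03
```

```text
t 9.1 pos [0.5028 0.1063 0.284 ] z [ 0.004 -0.507 -0.862] F [-1.  1. -2.] open 0.0424 grip 41.8 J [ -66.   55.   72.  101.  -24.   60. -142.]
turn [ 0.3102 -0.0909  0.    ] deg 37.0 shift now-axes [ 0.6412 -0.0436  0.4478] after [0.7092 0.1885 0.274 ]
```

Request:
drive_tool(
  commands=[0.062,-0.018,0,0,0,0,0.3,0.062,-0.018,0,0,0,0,0.3,0.062,-0.018,0,0,0,0,0.3,0.062,-0.018,0,0,0,0,0.3,0.062,-0.018,0,0,0,0,0.3],
)

```text
clock: 9.6
tool_pos: [0.5017, 0.0997, 0.2881]
tcp_rot: [[0.522, -0.744, 0.416], [-0.806, -0.59, -0.044], [0.279, -0.312, -0.908]]
force: [2.4, -0.3, -3.9]
opening: 0.0423
grasp_force: 41.8
```

Request:
drive_tool(
  commands=[0,0,0,0.14,0.0377,0.055,0.3,0,0,0,0.14,0.0377,0.055,0.3,0,0,0,0.14,0.0377,0.055,0.3,0,0,0,0.14,0.0377,0.055,0.3,0,0,0,0.14,0.0377,0.055,0.3],
)

```text
clock: 10.1
tool_pos: [0.6013, -0.1007, 0.2551]
tcp_rot: [[0.522, -0.746, 0.414], [-0.806, -0.59, -0.048], [0.28, -0.308, -0.909]]
force: [1.1, 0.8, -2.5]
opening: 0.0426
grasp_force: 41.8
```

```bash
python3 zt.py .61 -.1 .25 .4216 -.03; python3 - <<'E'
from sim import *
from cell import arm
q0=arm.state()['joint_pos'];p4=(.04,0)
up=lambda l,h:Rt@np.array([l[0],l[1],.008+.029+h])+tt
for N in(-180,-240,-270,-300,-330):
    r=[];qb=turnz(q0,N,r);G=tilt_to(FK(qb)[1],NZ);qc=goto(qb,up(p4,.10),G,r);qd=goto(qc,up(p4,0),G,r)
    print(N,max(a[0] for a in r).round(4),min(marg(a[1:]) for a in r[10:]).round(1),qb.round(0),qd.round(0))
E
```

```text
t 10.1 pos [ 0.6013 -0.1007  0.2551] z [ 0.414 -0.048 -0.909] F [ 1.1  0.8 -2.5] open 0.0426 grip 41.8 J [ -7.  31.  18. 117. -48.  13. -92.]
turn [ 0.0087 -0.0046 -0.    ] deg 1.1 shift now-axes [ 0.0083 -0.0178  0.0274] after [ 0.0086 -0.0174  0.0277]
-180 0.0136 0.8 [ 12.  30. -11. 116.  34.  12.   8.] [-14.  46.  -8. 116. 107.  16. -87.]
-240 0.0002 5.9 [ 22.  31. -26. 115.  55.  18.  47.] [-15.  46.  -7. 116. 109.  15. -29.]
-270 0.0 7.0 [ 26.  32. -34. 115.  61.  22.  72.] [ -5.  47. -22. 115. 101.  25.  12.]
-300 0.0 7.0 [ 30.  34. -40. 115.  66.  26.  98.] [  1.  49. -32. 115.  99.  33.  46.]
-330 0.0 7.0 [ 34.  35. -46. 115.  69.  30. 125.] [  4.  50. -39. 115.  98.  38.  78.]
```

Request:
drive_tool(
  commands=[0,0,-0.0745,0,0,0,0.3,0,0,-0.0745,0,0,0,0.3,0,0,-0.0745,0,0,0,0.3,0,0,-0.0745,0,0,0,0.3,0,0,-0.0745,0,0,0,0.3],
)

```text
clock: 10.6
tool_pos: [0.6006, -0.099, 0.2551]
tcp_rot: [[0.891, -0.189, 0.413], [-0.186, -0.981, -0.049], [0.414, -0.033, -0.909]]
force: [-0.0, -0.4, -2.0]
opening: 0.0421
grasp_force: 41.8
```

Request:
drive_tool(
  commands=[0,0,-0.0745,0,0,0,0.3,0,0,-0.0745,0,0,0,0.3,0,0,-0.0745,0,0,0,0.3,0,0,-0.0745,0,0,0,0.3,0,0,-0.0745,0,0,0,0.3],
)

```text
clock: 11.1
tool_pos: [0.6006, -0.0989, 0.2551]
tcp_rot: [[0.783, 0.465, 0.413], [0.529, -0.847, -0.049], [0.327, 0.257, -0.91]]
force: [-0.2, -0.1, -1.8]
opening: 0.0423
grasp_force: 41.8
```

Request:
drive_tool(
  commands=[0,0,-0.0745,0,0,0,0.3,0,0,-0.0745,0,0,0,0.3,0,0,-0.0745,0,0,0,0.3,0,0,-0.0745,0,0,0,0.3,0,0,-0.0745,0,0,0,0.3],
)

```text
clock: 11.6
tool_pos: [0.6005, -0.0989, 0.2551]
tcp_rot: [[0.26, 0.873, 0.413], [0.963, -0.264, -0.049], [0.066, 0.41, -0.91]]
force: [-0.2, -0.3, -2.1]
opening: 0.0424
grasp_force: 41.8
```

```bash
python3 zt.py .61 -.1 .25 .4216 -.03
```

```text
t 11.6 pos [ 0.6005 -0.0989  0.2551] z [ 0.413 -0.049 -0.91 ] F [-0.2 -0.3 -2.1] open 0.0424 grip 41.8 J [  6.  30.  -2. 116.  11.  10. -22.]
turn [-0.0021  0.0103  0.    ] deg 1.2 shift now-axes [0.0035 0.0216 0.0286] after [0.0029 0.0214 0.0288]
```

Request:
drive_tool(
  commands=[0,0,-0.0745,0,0,0,0.3,0,0,-0.0745,0,0,0,0.3,0,0,-0.0745,0,0,0,0.3,0,0,-0.0745,0,0,0,0.3,0,0,-0.0745,0,0,0,0.3],
)

```text
clock: 12.1
tool_pos: [0.6005, -0.0989, 0.255]
tcp_rot: [[-0.401, 0.818, 0.413], [0.887, 0.459, -0.049], [-0.23, 0.346, -0.91]]
force: [0.8, 0.2, -0.5]
opening: 0.0424
grasp_force: 41.8
```

Request:
drive_tool(
  commands=[0,0,-0.0745,0,0,0,0.3,0,0,-0.0745,0,0,0,0.3,0,0,-0.0745,0,0,0,0.3,0,0,-0.0745,0,0,0,0.3,0,0,-0.0745,0,0,0,0.3],
)

```text
clock: 12.6
tool_pos: [0.6004, -0.0989, 0.2549]
tcp_rot: [[-0.85, 0.329, 0.412], [0.34, 0.939, -0.049], [-0.403, 0.098, -0.91]]
force: [-0.5, -0.6, -2.2]
opening: 0.0425
grasp_force: 41.8
```

Request:
drive_tool(
  commands=[0,0,-0.0745,0,0,0,0.3,0,0,-0.0745,0,0,0,0.3,0,0,-0.0745,0,0,0,0.3,0,0,-0.0745,0,0,0,0.3,0,0,-0.0745,0,0,0,0.3],
)

```text
clock: 13.1
tool_pos: [0.6003, -0.099, 0.2547]
tcp_rot: [[-0.848, -0.334, 0.412], [-0.387, 0.921, -0.05], [-0.363, -0.201, -0.91]]
force: [1.3, -0.5, -1.9]
opening: 0.0425
grasp_force: 41.8
```

Request:
drive_tool(
  commands=[0,0,-0.0745,0,0,0,0.3,0,0,-0.0745,0,0,0,0.3,0,0,-0.0745,0,0,0,0.3,0,0,-0.0745,0,0,0,0.3,0,0,-0.0745,0,0,0,0.3],
)

```text
clock: 13.6
tool_pos: [0.6003, -0.0991, 0.2546]
tcp_rot: [[-0.397, -0.821, 0.411], [-0.909, 0.414, -0.05], [-0.129, -0.394, -0.91]]
force: [0.4, 0.3, -1.7]
opening: 0.0421
grasp_force: 41.8
```

```bash
python3 - <<'E'
from sim import *
print('hover',(Rt@[.04,0,.137]+tt).round(4))
E
python3 zt.py .593 .114 .208 .4216 -.03 90
```

```text
hover [0.5938 0.1142 0.2081]
t 13.6 pos [ 0.6003 -0.0991  0.2546] z [ 0.411 -0.05  -0.91 ] F [ 0.4  0.3 -1.7] open 0.0421 grip 41.8 J [ 30.  34. -40. 115.  66.  26.  97.]
turn [ 0.0029 -0.0111 -0.1815] deg 20.8 shift now-axes [-0.6157  0.3752  0.0958] after [-0.7067  0.1331  0.1091]
```

Request:
drive_tool(
  commands=[0.001,-0.004,-0.0605,0,0,0,0.3,0.001,-0.004,-0.0605,0,0,0,0.3,0.001,-0.003,-0.0605,0,0,0,0.3,0,0,0,-0.117,0.0222,0.01,0.3,0,0,0,-0.117,0.0222,0.01,0.3],
)

```text
clock: 14.1
tool_pos: [0.5964, -0.0296, 0.2436]
tcp_rot: [[-0.081, -0.903, 0.422], [-0.997, 0.074, -0.032], [-0.003, -0.424, -0.906]]
force: [0.3, 1.5, -0.7]
opening: 0.0419
grasp_force: 41.8
```

Request:
drive_tool(
  commands=[0,0,0,-0.117,0.0222,0.01,0.3,0,0,0,-0.117,0.0222,0.01,0.3,0,0,0,-0.117,0.0222,0.01,0.3,0,0,0,-0.117,0.0222,0.01,0.3,0,0,0,0,0,0,0.3],
)

```text
clock: 14.6
tool_pos: [0.5876, 0.1214, 0.2227]
tcp_rot: [[-0.065, -0.904, 0.423], [-0.998, 0.063, -0.019], [-0.01, -0.423, -0.906]]
force: [0.1, 0.3, -2.0]
opening: 0.0422
grasp_force: 41.8
```

```bash
python3 zt.py .6189 .110 .1537 .4216 -.03 90;  python3 -c "
from sim import *
for h in (.04,.01,0): print((Rt@[.04,-.0025,.037+h]+tt).round(4))"
```

```text
t 14.6 pos [0.5876 0.1214 0.2227] z [ 0.423 -0.019 -0.906] F [ 0.1  0.3 -2. ] open 0.0422 grip 41.8 J [  4.  37. -41. 118.  81.  35.  80.]
turn [-0.0003  0.0057  0.0005] deg 0.7 shift now-axes [0.0333 0.0007 0.2533] after [0.0304 0.0005 0.2536]
[0.6189 0.11   0.1537]
[0.6315 0.1091 0.1265]
[0.6357 0.1088 0.1175]
```

Request:
drive_tool(
  commands=[0,0.0057,0,0.0304,0,0,0.3,0,0,0,0,0,0.085,0.3,0,0,0,0,0,0.085,0.3,0,0,0,0,0,0.08,0.3,0,0,0,0,0,0,0.3],
)

```text
clock: 15.1
tool_pos: [0.6194, 0.0981, 0.1509]
tcp_rot: [[-0.085, -0.905, 0.417], [-0.996, 0.073, -0.045], [0.01, -0.419, -0.908]]
force: [-0.1, -1.8, -2.1]
opening: 0.0423
grasp_force: 41.8
```

```bash
python3 zt.py .6315 .1091 .1265 .4216 -.03 90; python3 - <<'E'
from cell import get_image
import cv2,numpy as np
c=[]
for n,(x,y) in(("scene",(320,140)),("top",(220,140))):
    d=get_image(n);np.savez(n+'4.npz',**d);c.append(cv2.resize(d['frame'][y:y+90,x:x+80,::-1],None,fx=5,fy=5,interpolation=cv2.INTER_CUBIC))
cv2.imwrite('pics/p4.png',np.hstack(c))
E
```

```text
t 15.1 pos [0.6194 0.0981 0.1509] z [ 0.417 -0.045 -0.908] F [-0.1 -1.8 -2.1] open 0.0423 grip 41.8 J [  4.  46. -37. 117.  93.  36.  71.]
turn [ 0.0018 -0.0076 -0.0043] deg 1.0 shift now-axes [-0.0408  0.0002  0.089 ] after [-0.0394  0.0002  0.0896]
```

View pics/p4.png

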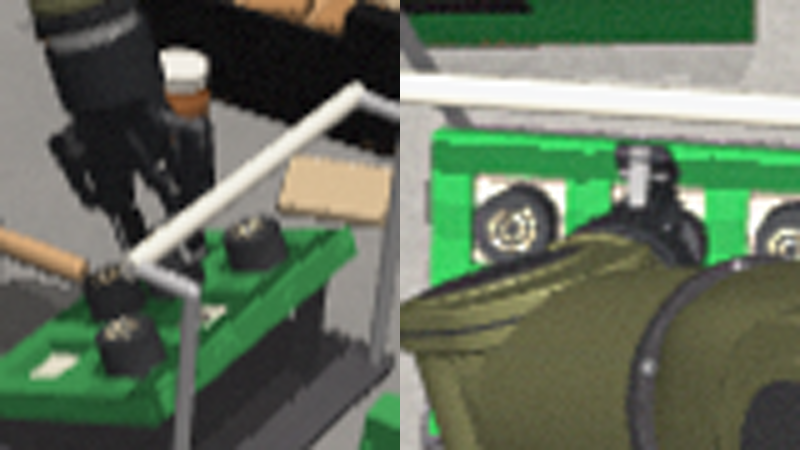

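The core is above the high middle pocket and clear of the bar. The reading shows about 11 mm of lateral error, so I'll correct that at this height and let it settle.

Request:
drive_tool(
  commands=[0.002,-0.0076,-0.004,-0.0394,0,0.02,0.3,0,0,0,0,0,0,0.3,0,0,0,0,0,0,0.3,0,0,0,0,0,0,0.3],
)

```text
clock: 15.6
tool_pos: [0.6232, 0.1154, 0.1478]
tcp_rot: [[-0.065, -0.903, 0.426], [-0.998, 0.061, -0.023], [-0.005, -0.426, -0.905]]
force: [0.0, -1.0, -1.1]
opening: 0.0423
grasp_force: 41.8
```

```bash
python3 zt.py .6315 .1091 .1265 .4216 -.03 90
```

```text
t 15.6 pos [0.6232 0.1154 0.1478] z [ 0.426 -0.023 -0.905] F [ 0.  -1.  -1.1] open 0.0423 grip 41.8 J [  3.  46. -38. 116.  95.  36.  70.]
turn [-0.0019  0.0035  0.0016] deg 0.5 shift now-axes [0.0195 0.004  0.0766] after [0.019  0.0036 0.0768]
```

Request:
drive_tool(
  commands=[-0.002,0.0035,0.0016,0.017,0.003,0.03,0.3,0,0,0,0,0,0,0.3,0,0,0,0,0,0,0.3,0,0,0,0,0,0,0.3],
)

```text
clock: 16.0
tool_pos: [0.6258, 0.1101, 0.1387]
tcp_rot: [[-0.071, -0.904, 0.421], [-0.997, 0.064, -0.03], [-0.0, -0.422, -0.907]]
force: [0.2, 0.4, -0.7]
opening: 0.0421
grasp_force: 41.8
```

```bash
python3 zt.py .6315 .1091 .1265 .4216 -.03 90
```

```text
t 16.0 pos [0.6258 0.1101 0.1387] z [ 0.421 -0.03  -0.907] F [ 0.2  0.4 -0.7] open 0.0421 grip 41.8 J [  3.  47. -37. 116.  96.  36.  69.]
turn [ 0.0005  0.0001 -0.0002] deg 0.1 shift now-axes [ 0.002  -0.0002  0.0448] after [ 0.002  -0.0002  0.0448]
```

Request:
drive_tool(
  commands=[0,0,0,0.002,0,0.015,0.3,0,0,0,0,0,0.015,0.3,0,0,0,0,0,0.015,0.3,0,0,0,0,0,0,0.3,0,0,0,0,0,0,0.3],
)

```text
clock: 16.5
tool_pos: [0.6315, 0.1091, 0.1263]
tcp_rot: [[-0.071, -0.904, 0.421], [-0.997, 0.064, -0.03], [0.0, -0.422, -0.907]]
force: [0.3, 0.6, -1.1]
opening: 0.0425
grasp_force: 41.8
```

```bash
python3 zt.py .6357 .1088 .1175 .4216 -.03 90
```

```text
t 16.5 pos [0.6315 0.1091 0.1263] z [ 0.421 -0.03  -0.907] F [ 0.3  0.6 -1.1] open 0.0425 grip 41.8 J [  3.  49. -37. 115.  97.  36.  68.]
turn [ 0.0006 -0.     -0.0002] deg 0.1 shift now-axes [-0.0001 -0.0005  0.0325] after [-0.0001 -0.0005  0.0325]
```

Request:
drive_tool(
  commands=[0,0,0,0,0,0.008,0.3,0,0,0,0,0,0.008,0.3,0,0,0,0,0,0.006,0.3,0,0,0,0,0,0,0.3],
)

```text
clock: 16.9
tool_pos: [0.6343, 0.1088, 0.1203]
tcp_rot: [[-0.071, -0.904, 0.421], [-0.997, 0.064, -0.03], [0.0, -0.422, -0.907]]
force: [-0.7, -0.3, -1.5]
opening: 0.0423
grasp_force: 41.8
```

Request:
drive_tool(
  commands=[0,0,0,0,0,0.004,0.3,0,0,0,0,0,0.004,0.3,0,0,0,0,0,0,0.3],
)

```text
clock: 17.2
tool_pos: [0.6353, 0.1087, 0.1182]
tcp_rot: [[-0.071, -0.904, 0.421], [-0.997, 0.064, -0.03], [0.0, -0.422, -0.907]]
force: [-0.3, -0.1, -1.9]
opening: 0.0422
grasp_force: 41.8
```

Request:
drive_tool(
  commands=[0,0,0,0,0,0.004,0.3,0,0,0,0,0,0,0.3],
)

```text
clock: 17.4
tool_pos: [0.6358, 0.1087, 0.1172]
tcp_rot: [[-0.071, -0.904, 0.421], [-0.997, 0.064, -0.03], [0.0, -0.422, -0.907]]
force: [1.2, -0.2, -1.4]
opening: 0.0424
grasp_force: 41.8
```

Request:
drive_tool(
  commands=[0,0,0,0,0,0.004,0.3,0,0,0,0,0,0,0.3],
)

```text
clock: 17.6
tool_pos: [0.6359, 0.1089, 0.117]
tcp_rot: [[-0.071, -0.904, 0.421], [-0.998, 0.064, -0.03], [0.0, -0.423, -0.906]]
force: [-5.0, -0.6, 6.5]
opening: 0.0424
grasp_force: 42.7
```

Request:
drive_tool(
  commands=[0,0,0,0,0,0.004,0.3,0,0,0,0,0,0,0.3],
)

```text
clock: 17.8
tool_pos: [0.636, 0.1089, 0.117]
tcp_rot: [[-0.07, -0.904, 0.422], [-0.998, 0.064, -0.03], [0.001, -0.423, -0.906]]
force: [-9.9, -2.4, 16.2]
opening: 0.0422
grasp_force: 43.8
```

The core touched the floor at the predicted height with the force along the normal. I'll ease off slightly and release to a limited opening.

Request:
drive_tool(
  commands=[0,0,0,0,0,-0.005,0.3,0,0,0,0,0,0,-0.3,0,0,0,0,0,0,-0.3,0,0,0,0,0,0,-0.3,0,0,0,0,0,0,-0.3],
)

```text
clock: 18.3
tool_pos: [0.6363, 0.1088, 0.1163]
tcp_rot: [[-0.071, -0.904, 0.421], [-0.997, 0.064, -0.03], [-0.0, -0.422, -0.907]]
force: [-0.0, -0.1, 0.1]
opening: 0.0553
grasp_force: 0.0
```

Request:
drive_tool(
  commands=[0,0,0,0,0,-0.03,-0.3,0,0,0,0,0,-0.08,-0.3,0,0,0,0,0,-0.12,-0.3,0,0,0,0,0,-0.14,-0.3,0,0,0,0,0,-0.14,-0.3],
)

```text
clock: 18.8
tool_pos: [0.5705, 0.1136, 0.2567]
tcp_rot: [[-0.07, -0.905, 0.421], [-0.998, 0.064, -0.03], [0.0, -0.422, -0.907]]
force: [0.4, 0.0, 0.4]
opening: 0.0554
grasp_force: 0.0
```

```bash
python3 zt.py .521 -.2325 .20 0 0 90; timeout 300 python3 - <<'E'
from sim import *
from cell import arm
q0=arm.state()['joint_pos'];p2=(-.04,-.08)
up=lambda l,h:Rt@np.array([l[0],l[1],.008+.029+h])+tt
t,G0=FK(q0);v=np.array([0,0,-1.]);S=np.array([.521,-.2325,.034])
for sp in(np.array([.521,-.2325,.034]),np.array([.430,-.218,.034])):
  for yw in(-60,-30,0,30,60):
    r=[];q=turnz(q0,yw,r);q=goto(q,np.array([.56,-.1,.30]),FK(q)[1],r);q=goto(q,sp+[0,0,.2],tilt_to(FK(q)[1],v),r);q=goto(q,sp,tilt_to(FK(q)[1],v),r);qs=q
    q=goto(q,sp+[0,0,.2],FK(q)[1],r);G=tilt_to(FK(q)[1],NZ);q=goto(q,up(p2,.1),G,r);q=goto(q,up(p2,0),G,r)
    print(sp,yw,max(a[0] for a in r).round(4),min(marg(a[1:]) for a in r).round(1),qs.round(0),q.round(0),FK(qs)[1][:,1].round(2))
E
```

```text
t 18.8 pos [0.5705 0.1136 0.2567] z [ 0.421 -0.03  -0.907] F [0.4 0.  0.4] open 0.0554 grip 0.0 J [  5.  32. -42. 119.  73.  35.  86.]
turn [-0.2176 -0.      0.0003] deg 24.9 shift now-axes [1.1625 0.1557 0.1362] after [1.1626 0.0832 0.1889]
[ 0.521  -0.2325  0.034 ] -60 0.1277 0.8 [ 28.  54. -17. 120.  99.  16. 151.] [ 12.  53. -41. 130. 119.  44. 104.] [-0.63 -0.77 -0.03]
[ 0.521  -0.2325  0.034 ] -30 0.091 0.1 [ 57.  81. -83. 105.  83.  81. 152.] [ 26.  68. -73. 130. 108.  71.  88.] [-0.94 -0.33 -0.  ]
[ 0.521  -0.2325  0.034 ] 0 0.0 0.4 [ 47.  62. -50. 105.  66.  48. 137.] [ 16.  56. -49. 130. 116.  49.  55.] [-1.    0.07 -0.  ]
[ 0.521  -0.2325  0.034 ] 30 0.0 12.2 [ 41.  58. -38. 106.  57.  38. 113.] [  9.  51. -35. 130. 123.  39.  15.] [-0.83  0.56  0.  ]
[ 0.521  -0.2325  0.034 ] 60 0.0001 12.1 [ 40.  57. -36. 106.  56.  37.  85.] [  8.  51. -33. 131. 125.  38. -17.] [-0.44  0.9   0.  ]
[ 0.43  -0.218  0.034] -60 0.1049 0.3 [ 23.  51.  -3. 126. 102.   3. 152.] [ 12.  53. -40. 130. 120.  43. 106.] [-0.61 -0.79 -0.01]
[ 0.43  -0.218  0.034] -30 0.0524 0.4 [ 59.  70. -71. 120.  81.  64. 145.] [ 25.  67. -71. 130. 109.  69.  89.] [-0.93 -0.36 -0.  ]
[ 0.43  -0.218  0.034] 0 0.0 0.5 [ 46.  57. -42. 121.  74.  35. 125.] [ 13.  54. -43. 130. 118.  45.  51.] [-1.    0.07  0.  ]
[ 0.43  -0.218  0.034] 30 0.0001 12.2 [ 40.  54. -32. 121.  70.  27.  99.] [  9.  51. -35. 130. 124.  39.  14.] [-0.83  0.56  0.  ]
[ 0.43  -0.218  0.034] 60 0.0002 10.5 [ 39.  53. -29. 121.  68.  24.  70.] [  7.  51. -32. 131. 125.  37. -18.] [-0.44  0.9   0.  ]
```

Request:
drive_tool(
  commands=[0,0,0.0714,0,0,0,-0.3,0,0,0.0714,0,0,0,-0.3,0,0,0.0714,0,0,0,-0.3,0,0,0.0714,0,0,0,-0.3,0,0,0.0714,0,0,0,-0.3],
)

```text
clock: 19.3
tool_pos: [0.5714, 0.1135, 0.2558]
tcp_rot: [[-0.649, -0.633, 0.421], [-0.708, 0.706, -0.03], [-0.279, -0.317, -0.906]]
force: [0.5, -0.3, 0.9]
opening: 0.0556
grasp_force: 0.0
```

Request:
drive_tool(
  commands=[0,0,0.0714,0,0,0,-0.3,0,0,0.0714,0,0,0,-0.3,0,0,0.0714,0,0,0,-0.3,0,0,0.0714,0,0,0,-0.3,0,0,0.0714,0,0,0,-0.3],
)

```text
clock: 19.8
tool_pos: [0.5714, 0.1136, 0.2557]
tcp_rot: [[-0.905, -0.054, 0.421], [-0.073, 0.997, -0.029], [-0.418, -0.057, -0.906]]
force: [0.5, 0.4, -0.1]
opening: 0.0555
grasp_force: 0.0
```

Request:
drive_tool(
  commands=[0,0,0.0714,0,0,0,-1,0,0,0,0,-0.15,0,-1,0,0,0,0,-0.15,0,-1,0,0,0,0,-0.15,0,-1,0,0,0,0,-0.15,0,-1],
)

```text
clock: 20.3
tool_pos: [0.5585, -0.0673, 0.2558]
tcp_rot: [[-0.904, 0.07, 0.422], [0.063, 0.998, -0.03], [-0.423, -0.0, -0.906]]
force: [0.3, -0.5, -0.2]
opening: 0.0857
grasp_force: 0.0
```

```bash
python3 zt.py .521 -.2325 .15 0 0 180
```

```text
t 20.3 pos [ 0.5585 -0.0673  0.2558] z [ 0.422 -0.03  -0.906] F [ 0.3 -0.5 -0.2] open 0.0857 grip 0.0 J [ 21.  28. -28. 123.  69.  17.  19.]
turn [-1.000e-04  2.182e-01  6.000e-04] deg 25.0 shift now-axes [ 0.2275 -0.5578  0.2834] after [ 0.0858 -0.5581  0.3527]
```

Measure the middle spare again along with the placed core (masks only, nothing viewed), then rotate upright and move over.

Request:
drive_tool(
  commands=[0,0.0727,0,0,0,0,-1,0,0.0727,0,0,0,0,-1,0,0.0727,0,0,0,0,-1,0,0,0,0.02,-0.14,0.04,-1,0,0,0,0.02,-0.14,0.04,-1],
)

```text
clock: 20.8
tool_pos: [0.5503, -0.1583, 0.2325]
tcp_rot: [[-0.989, 0.084, 0.119], [0.081, 0.996, -0.034], [-0.122, -0.024, -0.992]]
force: [0.9, 0.1, -0.5]
opening: 0.0855
grasp_force: 0.0
```

Request:
drive_tool(
  commands=[0,0,0,0.02,-0.14,0.09,-1,0,0,0,0.025,-0.138,0.09,-1,0,0,0,0,0,0.09,-1,0,0,0,0,0,0,-1,0,0,0,0,0,0,-1],
)

```text
clock: 21.3
tool_pos: [0.5381, -0.2418, 0.1529]
tcp_rot: [[-0.99, 0.085, 0.117], [0.081, 0.996, -0.034], [-0.119, -0.024, -0.993]]
force: [0.4, 0.5, 0.3]
opening: 0.0854
grasp_force: 0.0
```

```bash
python3 zt.py .521 -.2325 .07 0 0 180; python3 - <<'E'
from h import *
from cell import get_image
d=get_image('scene');np.savez('scene5.npz',**d);S=load('scene5')
hs=cv2.cvtColor(S['frame'],cv2.COLOR_RGB2HSV)
for x,y,w,h in((250,235,17,20),(268,248,16,20),(288,256,15,20)):
    c=hs[y:y+h,x:x+w];k=((c[...,1]<70)&(c[...,2]<110));iy,ix=np.nonzero(k);print(k.sum(),(ix.min()+x,ix.max()+x,iy.min()+y,iy.max()+y),ray(S,((ix.min()+ix.max())/2+x,iy.max()+y),.004).round(3))
E
```

```text
t 21.3 pos [ 0.5381 -0.2418  0.1529] z [ 0.117 -0.034 -0.993] F [0.4 0.5 0.3] open 0.0854 grip 0.0 J [ 41.  45. -37. 107.  46.  36.  62.]
turn [-0.0126  0.0598 -0.0064] deg 7.0 shift now-axes [0.0919 0.0327 0.2665] after [0.0591 0.0268 0.2763]
227 (np.int64(250), np.int64(266), np.int64(235), np.int64(253)) [ 0.444 -0.23   0.004]
175 (np.int64(268), np.int64(281), np.int64(250), np.int64(266)) [ 0.531 -0.246  0.004]Traceback (most recent call last):
  File "<stdin>", line 6, in <module>
    return umr_minimum(a, axis, None, out, keepdims, initial, where)
ValueError: zero-size array to reduction operation minimum which has no identity
```

Request:
drive_tool(
  commands=[-0.0126,0.0598,-0.0064,0,0,0,-1,0,0,0,0.059,0.0268,0.1,-1,0,0,0,0,0,0.1,-1,0,0,0,0,0,0,-1,0,0,0,0,0,0,-1],
)

```text
clock: 21.85
tool_pos: [0.5217, -0.2332, 0.0937]
tcp_rot: [[-0.997, 0.071, 0.001], [0.071, 0.997, -0.001], [-0.001, -0.001, -1.0]]
force: [0.4, -0.3, 0.6]
opening: 0.0857
grasp_force: 0.0
```

```bash
python3 zt.py .520 -.232 .032 0 0 180
```

```text
t 21.85 pos [ 0.5217 -0.2332  0.0937] z [ 0.001 -0.001 -1.   ] F [ 0.4 -0.3  0.6] open 0.0857 grip 0.0 J [ 40.  51. -36. 105.  46.  39.  63.]
turn [-0.0006  0.0006 -0.0001] deg 0.1 shift now-axes [0.0061 0.0039 0.2057] after [0.0058 0.0036 0.2057]
```

Request:
drive_tool(
  commands=[0,0,0,0.005,0.0036,0.1,-1,0,0,0,0,0,0.075,-1,0,0,0,0,0,0.0305,-1,0,0,0,0,0,0,-1,0,0,0,0,0,0,0.3],
)

```text
clock: 22.35
tool_pos: [0.5202, -0.2331, 0.032]
tcp_rot: [[-0.997, 0.073, 0.002], [0.073, 0.997, -0.002], [-0.002, -0.002, -1.0]]
force: [0.5, 0.9, -0.0]
opening: 0.0735
grasp_force: 0.0
```

Request:
drive_tool(
  commands=[0,0,0,0,0,0,0.3,0,0,0,0,0,0,0.3,0,0,0,0,0,0,0.3,0,0,0,0,0,0,0.3,0,0,0,0,0,0,0.3],
)

```text
clock: 22.85
tool_pos: [0.5197, -0.2332, 0.0319]
tcp_rot: [[-0.997, 0.073, 0.001], [0.073, 0.997, -0.002], [-0.001, -0.002, -1.0]]
force: [-1.1, 0.1, 7.4]
opening: 0.0423
grasp_force: 40.1
```

Request:
drive_tool(
  commands=[0,0,0,0,0,0,0.3,0,0,0,0,0,-0.03,0.3,0,0,0,0,0,-0.1,0.3,0,0,0,0,0,-0.12,0.3,0,0,0,0,0,-0.14,0.3],
)

```text
clock: 23.35
tool_pos: [0.5179, -0.2328, 0.1483]
tcp_rot: [[-0.997, 0.072, -0.003], [0.072, 0.997, -0.001], [0.003, -0.001, -1.0]]
force: [0.7, -0.7, -1.8]
opening: 0.0422
grasp_force: 41.2
```

```bash
python3 zt.py .530 -.15 .25 .4216 -.03 180; python3 -c "
from sim import *
for h in (.1,.04,.01,0): print((Rt@[-.0425,-.08,.037+h]+tt).round(4))"
```

```text
t 23.35 pos [ 0.5179 -0.2328  0.1483] z [-0.003 -0.001 -1.   ] F [ 0.7 -0.7 -1.8] open 0.0422 grip 41.2 J [ 42.  47. -39. 104.  41.  45.  67.]
turn [-0.0005 -0.2198 -0.0008] deg 25.2 shift now-axes [-0.0191  0.2778 -0.3392] after [-0.162   0.278  -0.2984]
[0.5135 0.0397 0.1732]
[0.5388 0.0379 0.1189]
[0.5515 0.037  0.0917]
[0.5557 0.0367 0.0826]
```

Request:
drive_tool(
  commands=[0,0,0,0,0,-0.15,0.3,0,0,0,0,0.07,-0.15,0.3,0,-0.055,0,0,0.07,0,0.3,0,-0.055,0,0,0.07,0,0.3,0,-0.055,0,0,0.07,0,0.3],
)

```text
clock: 23.85
tool_pos: [0.5248, -0.1483, 0.2384]
tcp_rot: [[-0.942, 0.073, 0.327], [0.07, 0.997, -0.023], [-0.328, 0.001, -0.945]]
force: [1.8, -2.9, -2.5]
opening: 0.0424
grasp_force: 41.2
```

Request:
drive_tool(
  commands=[0,-0.055,0,0,0.1,0,0.3,0,0,0,0,0.13,0,0.3,0,0,0,0,0.13,0,0.3,0,0,0,0,0,0,0.3,0,0,0,0,0,0,0.3],
)

```text
clock: 24.35
tool_pos: [0.5417, -0.0698, 0.2347]
tcp_rot: [[-0.923, 0.083, 0.375], [0.065, 0.996, -0.06], [-0.378, -0.031, -0.925]]
force: [0.5, -0.5, -1.8]
opening: 0.0423
grasp_force: 41.4
```

```bash
python3 -c "
from sim import *
for h in (.1,.04,.01,0): print((Rt@[-.041,-.08,.036+h]+tt).round(4))"; python3 zt.py .5153 .0397 .1729 .4216 -.03 180
```

```text
[0.5153 0.0396 0.173 ]
[0.5406 0.0378 0.1186]
[0.5532 0.0369 0.0914]
[0.5575 0.0366 0.0823]
t 24.35 pos [ 0.5417 -0.0698  0.2347] z [ 0.375 -0.06  -0.925] F [ 0.5 -0.5 -1.8] open 0.0423 grip 41.4 J [ 14.  29. -20. 125.  68.  15.  19.]
turn [-0.0165 -0.0242  0.0004] deg 3.4 shift now-axes [0.183  0.3628 0.1358] after [0.1899 0.3581 0.1387]
```

Request:
drive_tool(
  commands=[-0.0165,-0.0242,0,0,0,0,0.3,0,0,0,0.0475,0.0895,0,0.3,0,0,0,0.0475,0.0895,0,0.3,0,0,0,0.0475,0.0895,0,0.3,0,0,0,0.0475,0.0895,0,0.3],
)

```text
clock: 24.85
tool_pos: [0.5052, 0.0291, 0.2113]
tcp_rot: [[-0.908, 0.088, 0.41], [0.071, 0.996, -0.055], [-0.414, -0.02, -0.91]]
force: [-0.6, -0.0, -1.4]
opening: 0.0423
grasp_force: 41.4
```

Request:
drive_tool(
  commands=[0,0,0,0,0,0.05,0.3,0,0,0,0,0,0.05,0.3,0,0,0,0,0,0,0.3,0,0,0,0,0,0,0.3],
)

```text
clock: 25.25
tool_pos: [0.5174, 0.0273, 0.1838]
tcp_rot: [[-0.908, 0.086, 0.409], [0.07, 0.996, -0.054], [-0.412, -0.02, -0.911]]
force: [0.4, 0.8, -1.7]
opening: 0.0423
grasp_force: 41.4
```

```bash
python3 zt.py .5406 .0378 .1186 .4216 -.03 180
```

```text
t 25.25 pos [0.5174 0.0273 0.1838] z [ 0.409 -0.054 -0.911] F [ 0.4  0.8 -1.7] open 0.0423 grip 41.4 J [  5.  35. -28. 133. 109.  26. -36.]
turn [-0.0125 -0.0059 -0.003 ] deg 1.6 shift now-axes [0.0219 0.046  0.2276] after [0.0243 0.0404 0.2284]
```

Request:
drive_tool(
  commands=[-0.0125,-0.0059,-0.003,0,0,0,0.3,0,0,0,0.0243,0.0404,0.06,0.3,0,0,0,0,0,0.08,0.3,0,0,0,0,0,0.08,0.3,0,0,0,0,0,0,0.3],
)

```text
clock: 25.75
tool_pos: [0.54, 0.0381, 0.1195]
tcp_rot: [[-0.905, 0.071, 0.42], [0.064, 0.997, -0.03], [-0.421, -0.0, -0.907]]
force: [-0.5, -0.4, -1.9]
opening: 0.0424
grasp_force: 41.5
```

Request:
drive_tool(
  commands=[0,0,0,0,0,0,0.3,0,0,0,0,0,0,0.3],
)

```text
clock: 25.95
tool_pos: [0.5396, 0.0393, 0.1223]
tcp_rot: [[-0.903, 0.068, 0.423], [0.061, 0.998, -0.029], [-0.424, -0.0, -0.905]]
force: [-0.1, 0.6, -1.8]
opening: 0.0425
grasp_force: 41.5
```

```bash
python3 zt.py .5532 .0369 .0914 .4216 -.03 180
```

```text
t 25.95 pos [0.5396 0.0393 0.1223] z [ 0.423 -0.029 -0.905] F [-0.1  0.6 -1.8] open 0.0425 grip 41.5 J [  7.  45. -33. 133. 121.  36. -46.]
turn [0.0006 0.0009 0.0013] deg 0.2 shift now-axes [ 0.0023 -0.0049  0.1126] after [ 0.0021 -0.0048  0.1127]
```

Request:
drive_tool(
  commands=[0,0,0,0.002,-0.005,0.03,0.3,0,0,0,0,0,0.04,0.3,0,0,0,0,0,0.03,0.3,0,0,0,0,0,0.012,0.3,0,0,0,0,0,0,0.3],
)

```text
clock: 26.45
tool_pos: [0.5532, 0.0371, 0.0893]
tcp_rot: [[-0.904, 0.068, 0.421], [0.062, 0.998, -0.028], [-0.422, 0.0, -0.907]]
force: [-0.3, -0.1, -1.7]
opening: 0.0423
grasp_force: 41.5
```

```bash
python3 zt.py .5575 .0366 .0823 .4216 -.03 180
```

```text
t 26.45 pos [0.5532 0.0371 0.0893] z [ 0.421 -0.028 -0.907] F [-0.3 -0.1 -1.7] open 0.0423 grip 41.5 J [  8.  50. -34. 131. 124.  38. -47.]
turn [ 0.0007 -0.0003  0.001 ] deg 0.1 shift now-axes [-0.0034 -0.0007  0.0273] after [-0.0034 -0.0006  0.0273]
```

Request:
drive_tool(
  commands=[0,0,0,-0.003,0,0.008,0.3,0,0,0,0,0,0.008,0.3,0,0,0,0,0,0,0.3],
)

```text
clock: 26.75
tool_pos: [0.5562, 0.0369, 0.0862]
tcp_rot: [[-0.904, 0.068, 0.422], [0.062, 0.998, -0.029], [-0.423, 0.0, -0.906]]
force: [-0.4, -1.0, -1.1]
opening: 0.0424
grasp_force: 41.5
```

Request:
drive_tool(
  commands=[0,0,0,0,0,0.004,0.3,0,0,0,0,0,0.003,0.3,0,0,0,0,0,0,0.3],
)

```text
clock: 27.05
tool_pos: [0.5571, 0.0369, 0.0843]
tcp_rot: [[-0.904, 0.068, 0.422], [0.062, 0.998, -0.029], [-0.423, 0.0, -0.906]]
force: [0.5, -0.1, -1.7]
opening: 0.0423
grasp_force: 41.5
```

Request:
drive_tool(
  commands=[0,0,0,0,0,0.004,0.3,0,0,0,0,0,0,0.3],
)

```text
clock: 27.25
tool_pos: [0.5576, 0.0368, 0.0832]
tcp_rot: [[-0.904, 0.068, 0.422], [0.062, 0.998, -0.029], [-0.423, 0.0, -0.906]]
force: [-0.7, -0.1, -1.3]
opening: 0.0424
grasp_force: 41.5
```

Request:
drive_tool(
  commands=[0,0,0,0,0,0.004,0.3,0,0,0,0,0,0,0.3],
)

```text
clock: 27.45
tool_pos: [0.5581, 0.0368, 0.0821]
tcp_rot: [[-0.904, 0.068, 0.422], [0.062, 0.998, -0.029], [-0.423, 0.0, -0.906]]
force: [-0.0, -0.4, -1.8]
opening: 0.0426
grasp_force: 41.5
```

Request:
drive_tool(
  commands=[0,0,0,0,0,0.003,0.3,0,0,0,0,0,0,0.3],
)

```text
clock: 27.65
tool_pos: [0.5585, 0.0368, 0.0813]
tcp_rot: [[-0.904, 0.068, 0.422], [0.062, 0.998, -0.028], [-0.423, 0.0, -0.906]]
force: [-0.0, -0.5, -1.4]
opening: 0.0423
grasp_force: 41.5
```

Request:
drive_tool(
  commands=[0,0,0,0,0,0.003,0.3,0,0,0,0,0,0,0.3],
)

```text
clock: 27.85
tool_pos: [0.5585, 0.0368, 0.0811]
tcp_rot: [[-0.904, 0.067, 0.423], [0.061, 0.998, -0.028], [-0.424, 0.0, -0.906]]
force: [-3.3, 0.4, 4.9]
opening: 0.0425
grasp_force: 42.2
```

Request:
drive_tool(
  commands=[0,0,0,0,0,0.003,0.3,0,0,0,0,0,0,0.3],
)

```text
clock: 28.05
tool_pos: [0.5585, 0.0369, 0.081]
tcp_rot: [[-0.904, 0.067, 0.423], [0.06, 0.998, -0.028], [-0.424, -0.0, -0.906]]
force: [-7.1, -1.6, 13.4]
opening: 0.0421
grasp_force: 43.0
```

Floor contact, about 1 mm below the estimate. Ease off, release, withdraw along the normal, and move clear.

Request:
drive_tool(
  commands=[0,0,0,0,0,-0.004,0.3,0,0,0,0,0,0,-0.3,0,0,0,0,0,0,-0.3,0,0,0,0,0,0,-0.3,0,0,0,0,0,0,-0.3],
)

```text
clock: 28.55
tool_pos: [0.5588, 0.0368, 0.0807]
tcp_rot: [[-0.904, 0.068, 0.422], [0.062, 0.998, -0.028], [-0.423, 0.0, -0.906]]
force: [-0.9, 0.1, 0.1]
opening: 0.0556
grasp_force: 0.0
```

Request:
drive_tool(
  commands=[0,0,0,0,0,-0.03,-0.3,0,0,0,0,0,-0.08,-0.3,0,0,0,0,0,-0.12,-0.3,0,0,0,0,0,-0.14,-0.3,0,0,0,0,0,-0.14,-0.3],
)

```text
clock: 29.05
tool_pos: [0.4927, 0.0415, 0.2206]
tcp_rot: [[-0.904, 0.068, 0.422], [0.062, 0.998, -0.027], [-0.422, 0.002, -0.906]]
force: [-0.8, -0.7, -0.2]
opening: 0.0556
grasp_force: 0.0
```

Request:
drive_tool(
  commands=[0,0,0,0,-0.13,-0.07,-0.3,0,0,0,0,-0.13,-0.07,-0.3,0,0,0,0,-0.13,-0.07,-0.3,0,0,0,0,-0.13,-0.07,-0.3,0,0,0,0,-0.13,-0.07,-0.3],
)

```text
clock: 29.55
tool_pos: [0.4555, -0.0899, 0.2798]
tcp_rot: [[-0.907, 0.073, 0.415], [0.062, 0.997, -0.041], [-0.417, -0.011, -0.909]]
force: [0.0, 0.2, -0.1]
opening: 0.0558
grasp_force: 0.0
```

Request:
drive_tool(
  commands=[0,0,0,0,-0.13,-0.05,-0.3,0,0,0,0,-0.13,-0.05,-0.3,0,0,0,0,-0.13,0,-0.3,0,0,0,0,-0.13,0,-0.3,0,0,0,0,0,0,-0.3],
)

```text
clock: 30.05
tool_pos: [0.4378, -0.2229, 0.2952]
tcp_rot: [[-0.906, 0.094, 0.412], [0.079, 0.995, -0.052], [-0.415, -0.015, -0.91]]
force: [-0.8, -0.1, -0.6]
opening: 0.0553
grasp_force: 0.0
```

```bash
python3 - <<'E'
from cell import get_image,arm
import cv2,numpy as np
c=[]
for n,(x,y) in(("scene",(225,160)),("top",(218,150))):
    d=get_image(n);np.savez(n+'6.npz',**d);cv2.imwrite(f'pics/f_{n}.png',d['frame'][:,:,::-1]);w=180 if n=='scene' else 200
    c.append(cv2.resize(d['frame'][y:y+135,x:x+180,::-1],(800 ,600))[:, :] if 0 else cv2.resize(d['frame'][y:y+135,x:x+200,::-1],None,fx=2.2*1.8,fy=2.2,interpolation=cv2.INTER_CUBIC) if 0 else cv2.resize(d['frame'][y:y+100,x:x+200,::-1],(600,300),interpolation=cv2.INTER_CUBIC))
cv2.imwrite('pics/p6.png',np.vstack(c))
s=arm.state();print(s['clock'],s['tool_pos'],s['force'].round(1),s['opening'])
E
```

```text
30.15 [ 0.43986918 -0.21610729  0.29566017] [-0.   0.9 -0. ] 0.05576121389442909
```

View pics/p6.png

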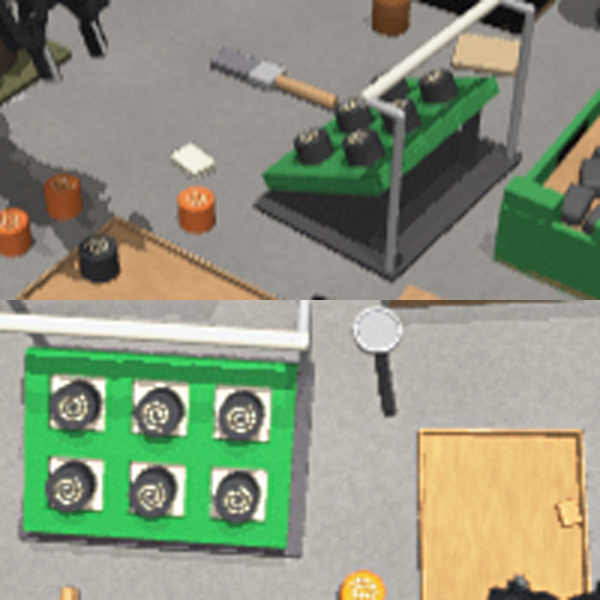

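All six pockets now hold cores standing square with the spiral up. The two new ones are at the high middle (top crop 158,410) and low right (238,495). The third spare and the chip are still in the box and the gripper is clear, so I'll hand in.

```bash
python3 -c "
from cell import ticket
print(ticket.job_done())"
```

```text
the job is handed in; nothing more can be done
None
```

Both empty pockets (high middle and low right) now hold a spare core, set down gently with the spiral face up, and the job was handed in at about 30 s; the final pictures show the third spare and the chip still in the box, and no verdict came back.

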